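Return the tools to the shadow-foam tray

ROBOT

A 7-joint arm with a two-finger parallel gripper is mounted at the origin on the work surface; the furniture and walls round the work are solid. World frame = base frame: x ahead of the robot, y to its left, z up, the work surface at z = 0. Lengths are in mm, angles in rad, forces in N, time in s.
With the tool pointing down it reaches from about 425 to 950 mm from the base axis. Payload 16.7 kg.
Tool frame: the origin (TCP) lies on the centre line of the jaws, within the pads' length; the fingertips stand 11 mm ahead of it and the grasp point (between the pads) lies 8 mm behind it; z points along the fingers, y is the line along which they close (so a half turn about z gives the same grasp; the last joint's range is limited). The gripper opens to 94 mm and grips with 3 to 60 N. Pads are 16 mm wide; open, the fingers measure 119 mm over their backs; the gripper's body (75 mm by 177 mm) begins 78 mm behind the grasp point.
Start: joints at [-1.474, 0.426, 0.074, 1.606, -0.034, 1.111, -0.067], TCP at [164.256, 654.672, 216.467] pointing down, gripper open.
Joint ranges: [-2.85, 2.85], [-0.5, 2.14], [-1.23, 1.37], [0.21, 2.46], [-1.02, 4.16], [0.16, 2.05], [-2.73, 2.73]. Speed limits (rad/s): [1.89, 1.89, 2.39, 2.39, 3.01, 3.01, 3.01].

INTERFACE

Orientations are given as a unit quaternion [x, y, z, w].
In Python, from workcell import readout, imaging, job, finder gives the robot as it stands.
- The arm moves only by the tool drive_tool, never from a script. Its argument "steps" is text: rows parted by semicolons, each of 7 numbers parted by spaces: the shift along the tool's x, y, z scaled (see below), then the turn, a rotation vector about the tool's x, y, z scaled (see below), then the closure, from -1 (fully open) to 1 (shut). A call has 1 to 8 rows; each row is the pose to reach, as a shift and turn from the pose commanded when the call began, along the tool's axes at that moment, turning the shorter way round; what a row does not reach only later rows make up. The controller multiplies each number of a shift by 300 mm and each number of a turn by pi rad. A row lasts 1/10 s, in which the tool goes at most 50 mm and 8.59 degrees, less where a joint would pass 70% of its speed; a pose out of reach is approached as far as the arm can. A call with a number of a shift or a turn outside -1 to 1 is refused whole. A call with a gripper value outside its range is refused whole. The fingers move at their own pace and stop on an object; "squeeze" is the grip in N (left out, the last holds). Time passes only in rows, so rows that repeat a pose let the fingers close. It gives the time, the measured TCP pose, the force, the opening and the grip force at its end, in the units of the state.
- readout.sense(): the state, without advancing time (a new reading comes with each control period).
- imaging.snapshot(name): name is "scene" or "top" or "wrist"; returns a dict with "image" (384x512x3 uint8, blue, green, red), "range_z" (384x512 float32, mm along the optical axis (not along the pixel's ray), 0 where there is no reading), "fx", "fy", "cx", "cy" (pixels), "dist" ([k1, k2, p1, p2, k3] as OpenCV has them; the pictures are not rectified), "cam_to_world" (4x4, takes a point from camera to world coordinates); the wrist camera has in their place "mount" (4x4, takes a point from camera to tool coordinates, whose origin is the TCP and whose axes are the flange's). Camera axes: x right, y down, z forward; pixel columns grow to the right and rows downward; lengths in mm; the calibration is good to about 2 mm. A picture is of the moment at which its call begins: read the wrist's pose just before it.
- job.finish_job(): hands the job in; it is judged then, once.
Trained networks look in a picture, given as the dict that the camera call returned (one of the last four; its "shot" number tells which), for a name from the list of things; names that differ only in an ending like _2 or _b are one class to them, and where a whole thing is asked for, a point or a joint stands for the part that bears it (a point fixed in the world has none). Each returns a list of dicts, best first, with "p" (0 to 1); they miss things now and then, are a little off and sometimes report something else, mostly with a low value. They report only what shows in the picture. A call takes as long as a camera call.
- finder.look_for(label, picture): "point" ([column, row] as shares, 0 to 1, of the picture: columns of its width, rows of its height, amid what is visible of it).
The state is a dict: "time": time; "joint_pos": joint angles; "qd": joint speeds; "joint_efforts": joint torques, N m; "eef_pos": TCP position; "orientation": TCP orientation; "contact_force": force on the tool from outside, world axes, zero at the start; "moment": the same for the moment, N m; "grip_width": opening from 0.0 (shut) to 1.0 (fully open); "finger_force": force on a finger pad.
Only numpy, scipy, OpenCV 4.12 (cv2) and the standard library are available. Lean on these libraries where they do the work, as an engineer would, in place of code of your own. Each camera call takes 0.05 s, during which the arm holds its last target. There are 200 camera calls.

TASK

Put the four loose tools back in the foam tray: the red screwdriver, the black screwdriver, the pliers and the marker each go into the cutout made in their own outline, handle at the handle end, lying flat on the bottom of the cutout. Mind that the red screwdriver is the longer one and belongs in the longer screwdriver cutout.

Things in the scene. Friction and masses are not known exactly. Their poses are not given: they have to be found in the camera images.
- red_screwdriver: Loose screwdriver, red handle, 206 mm long, 90 g. Origin: mid-length, on the underside as it lies. y axis points to the handle end: handle 28 mm thick and high from y = +5 to +103 mm; 6 mm shank down to the blade tip at y = -103 mm. Balances at y = +50 mm: grip across the handle there (its axis is 14 mm up).
- black_screwdriver: Loose screwdriver, black handle, 181 mm long, 90 g. Origin: mid-length, on the underside as it lies. y axis points to the handle end: handle 28 mm thick and high from y = -8 to +90 mm; 6 mm shank down to the blade tip at y = -90 mm. Balances at y = +39 mm: grip across the handle there (its axis is 14 mm up).
- pliers: Loose combination pliers, red handles, lying flat, 184 x 59 x 15 mm, 220 g; they do not fold. Origin: mid-length, underside. y axis points to the handle ends (y = +92 mm); pointed jaws to -y. Balance at y = +23 mm. Grip across both handles: outside width about 50 mm at y = 0, 54 mm at y = +12, 59 mm at y = +40.
- marker: Loose marker pen, white with a red cap, 135 mm long, 17 mm thick, 16 mm high, 20 g. Origin: mid-length, underside, its balance point; y axis along the pen.
- red_foam: Dark foam module 56 x 226 x 28 mm, fixed in the blue tray (rim 33 mm high), order varies; cutout 216 mm long for the red screwdriver: handle part 38 mm wide (y = +9 to +98 mm), shank slot 18 mm (y = -4 to -108). Origin: underside centre, z up, y along the cutout to its handle end. Foam top z = 28 mm, cutout floor z = 22 mm. Seated: origins in line, y axes alike, handle 22 mm proud.
- black_foam: Dark foam module 56 x 226 x 28 mm, fixed in the tray in changing order; yellow-floored cutout 190 mm long for the black screwdriver: handle part 38 mm wide (y = -4 to +85 mm), shank slot 18 mm (y = -17 to -95). Origin: underside centre, z up, y along the cutout to its handle end. Foam top z = 28 mm, cutout floor z = 22 mm. Seated: origins in line, y axes alike, handle 22 mm proud.
- pliers_foam: Dark foam module 90 x 226 x 28 mm, fixed at the tray's right end; pliers-shaped cutout 194 mm long, 68 mm wide at the handles, 38 mm at y = -45 mm, 14 mm at the jaw end. Origin: underside centre, z up, y along the cutout to its handle end. Foam top z = 28 mm, cutout floor z = 20 mm. Seated: origins in line, y axes alike; the top 6 mm stands out. Finger scoops: 82 mm wide at y = -13 to +18.
- marker_foam: Dark foam module 56 x 226 x 28 mm, fixed in the tray in changing order, with a slot 146 mm long and 24 mm wide for the marker, which lies in it either way round. Origin: underside centre, z up, y along the slot. Foam top z = 28 mm, slot floor z = 20 mm. Seated, the origins are in line. Finger scoops at its middle (y = -14 to +14) make it 50 mm wide there.

How it is judged:
By the outcome, as a careful person would: the job done as asked, in the order asked, and still so for the second after the job is handed in, with the robot touching nothing.
It also fails if it takes over 125 s, if anything falls off the work surface, if the arm or the gripper's body presses on something with over 40 N, if the wrist force passes 120 N, or if a joint passes its speed limit or range.

## Working session

There is one attempt and no reset: what is moved stays moved. The work goes in short steps, Python scripts to look and compute and a tool call to move; the robot and the scene stay as the last step left them, time stands still between calls to the robot, and variables do not carry over. Pictures are saved under pics/ and viewed, at most 14 in all, crops included, and the job is handed in when it is done.

Besides the shell and the picture viewer there is one more tool, called after "Emit:" by a JSON object that holds its "op" and its "data". drive_tool: Moves the arm, as the interface text tells. Its arguments: {"type":"object","properties":{"steps":{"type":"string"},"squeeze":{"type":"number"}},"required":["steps"]}

```bash
mkdir -p pics; ls
python3 - <<'E'
from workcell import readout, imaging, finder
import cv2, numpy as np
print(readout.sense())
for n in ["top","scene"]:
    s=imaging.snapshot(n); cv2.imwrite(f"pics/{n}1.png",s["image"])
    print(n,{k:np.round(s[k],3).tolist() for k in ("fx","fy","cx","cy","dist","cam_to_world")})
    np.savez(f"{n}1.npz",**{k:v for k,v in s.items()})
    for l in ["red_screwdriver","black_screwdriver","pliers","marker","red_foam","black_foam","pliers_foam","marker_foam"]:
        print(l,[(np.round(np.array(d["point"])*[512,384]).tolist(),round(d["p"],2)) for d in finder.look_for(l,s)[:3]])
E
```

```text
pics
{'time': 0.0, 'joint_pos': array([-1.47450179,  0.42674155,  0.07388445,  1.60662519, -0.0340948 ,
        1.11080323, -0.06711977]), 'qd': array([ 0.00076729, -0.00094867,  0.00069166, -0.0002716 , -0.00051073,
       -0.00105605, -0.001317  ]), 'joint_efforts': array([ 3.20176085e-03, -9.35810494e+01,  3.66818972e+00, -4.54211462e+01,
       -4.87095409e-02,  2.01694574e-02,  1.58705225e-04]), 'eef_pos': array([164.19237266, 654.2742247 , 215.76222725]), 'orientation': array([ 1.22627924e-01,  9.92452497e-01, -6.58116833e-04, -2.24933387e-05]), 'contact_force': array([-0.12043233, -0.15790889, -0.76575355]), 'moment': array([-0.02179539, -0.00519572, -0.011894  ]), 'finger_force': 0.0, 'grip_width': 0.9995061445381714}
top {'fx': 476.012, 'fy': 476.012, 'cx': 257.095, 'cy': 185.605, 'dist': [-0.125, 0.0, 0.0, 0.0, 0.0], 'cam_to_world': [[-0.002, -0.985, 0.171, 191.562], [-1.0, 0.0, -0.009, -37.705], [0.009, -0.171, -0.985, 1220.013], [0.0, 0.0, 0.0, 1.0]]}
red_screwdriver [([401.0, 198.0], 0.66), ([310.0, 163.0], 0.64), ([136.0, 216.0], 0.38)]
black_screwdriver [([138.0, 213.0], 0.74), ([268.0, 173.0], 0.69)]
pliers [([109.0, 202.0], 0.83)]
marker [([355.0, 219.0], 0.52)]
red_foam [([308.0, 162.0], 0.82)]
black_foam [([266.0, 172.0], 0.73)]
pliers_foam [([338.0, 154.0], 0.56)]
marker_foam [([287.0, 169.0], 0.95), ([357.0, 218.0], 0.68)]
scene {'fx': 463.55, 'fy': 463.55, 'cx': 253.918, 'cy': 186.662, 'dist': [-0.005, 0.0, 0.0, 0.0, 0.0], 'cam_to_world': [[0.978, 0.188, -0.087, 538.61], [0.207, -0.868, 0.451, -662.223], [0.009, -0.459, -0.889, 1234.248], [0.0, 0.0, 0.0, 1.0]]}
red_screwdriver [([206.0, 310.0], 0.71)]
black_screwdriver [([246.0, 102.0], 0.79)]
pliers [([262.0, 85.0], 0.98)]
marker [([198.0, 262.0], 0.82), ([259.0, 211.0], 0.25)]
red_foam [([257.0, 231.0], 0.7)]
black_foam [([262.0, 193.0], 0.87)]
pliers_foam [([260.0, 256.0], 0.97), ([244.0, 101.0], 0.27)]
marker_foam [([260.0, 212.0], 0.57)]
```

Run:
```python
import cv2,numpy as np
a=cv2.imread("pics/top1.png");cv2.imwrite("pics/top1c.png",cv2.resize(a[100:300,60:460],(800,400),interpolation=cv2.INTER_CUBIC))
b=cv2.imread("pics/scene1.png");cv2.imwrite("pics/scene1b.png",cv2.resize(b,(800,600)))
```

```text
(no output)
```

View pics/top1c.png

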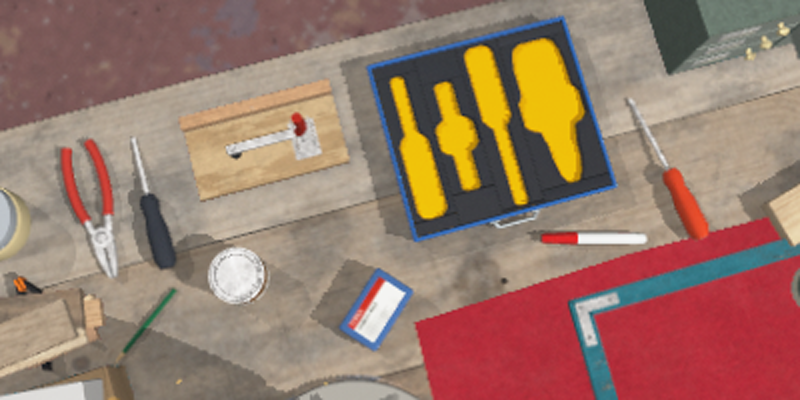

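View pics/scene1b.png

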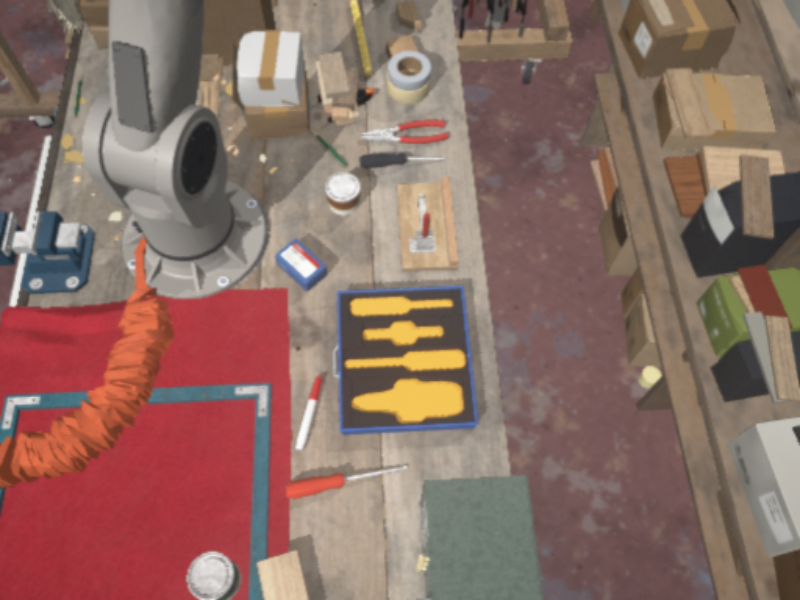

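The scene view shows the tray at centre. Its cutouts, in the top crop left to right, are black (handle toward the robot), marker, red (handle away) and pliers (handle away). The red screwdriver (crop 670,170) and marker (595,238) lie to the right of the tray. The pliers (90,205) and black screwdriver (150,205) lie to the left.

```bash
cat > h.py <<'E'
import numpy as np, cv2
from scipy.spatial.transform import Rotation as R
LAB=["red_screwdriver","black_screwdriver","pliers","marker","red_foam","black_foam","pliers_foam","marker_foam"]
def K(s): return np.array([[s["fx"],0,s["cx"]],[0,s["fy"],s["cy"]],[0,0,1.]])
def c2w(s,st=None):
    if "cam_to_world" in s: return np.array(s["cam_to_world"])
    T=np.eye(4);T[:3,:3]=R.from_quat(st["orientation"]).as_matrix();T[:3,3]=st["eef_pos"];return T@np.array(s["mount"])
def cloud(s,T):
    v,u=np.mgrid[:384,:512]; p=cv2.undistortPoints(np.stack([u,v],-1).reshape(-1,1,2).astype(float),K(s),np.array(s["dist"])).reshape(384,512,2)
    z=s["range_z"]; c=np.dstack([p[...,0]*z,p[...,1]*z,z])
    return c@T[:3,:3].T+T[:3,3]
def ray(s,T,px,z):
    p=cv2.undistortPoints(np.array(px,float).reshape(-1,1,2),K(s),np.array(s["dist"])).reshape(-1,2)
    d=np.c_[p,np.ones(len(p))]@T[:3,:3].T; return T[:3,3]+d*((z-T[2,3])/d[:,2])[:,None]
def proj(s,T,P):
    Ti=np.linalg.inv(T); return cv2.projectPoints(np.array(P,float).reshape(-1,1,3),cv2.Rodrigues(Ti[:3,:3])[0],Ti[:3,3],K(s),np.array(s["dist"]))[0].reshape(-1,2)
def ortho(s,T,z,x0,x1,y0,y1,mm=1.0):
    # image: rows = x decreasing from x1, cols = y decreasing from y1 (as the top view); 1 px = mm
    xs=np.arange(x1,x0,-mm); ys=np.arange(y1,y0,-mm)
    X,Y=np.meshgrid(xs,ys,indexing="ij"); P=np.dstack([X,Y,np.full_like(X,z)])
    m=proj(s,T,P).reshape(len(xs),len(ys),2).astype(np.float32)
    return cv2.remap(s["image"],m[...,0],m[...,1],cv2.INTER_LINEAR)
E
python3 - <<'E'
from h import *
s=dict(np.load("top1.npz")); T=c2w(s); C=cloud(s,T); im=s["image"]
def show(n,u,v): print(n,np.round(C[int(v),int(u)]).tolist())
f=lambda x,y:(60+x/2,100+y/2)
for n,x,y in [("red tip",630,100),("red collar",667,170),("red end",702,236),("black tip",133,138),("blk collar",150,195),("blk end",166,266),("pl h1",66,152),("pl h2",92,142),("pl tip",112,274),("marker cap",543,238),("mk end",645,239),
 ("tray tl",369,66),("tray tr",562,19),("tray br",614,187),("tray bl",415,241),("tin",238,276),("wood",190,160),("clamp",300,125),("card",380,310),("toolbox",690,50),("toolbox2",665,72),("handle",515,222),("tape",5,225),("cans",790,210)]: show(n,*f(x,y))
hm=np.where(s["range_z"]>0,C[...,2],0); big=(hm>60)
print("tall things (world xyz samples)")
n,l,st,ce=cv2.connectedComponentsWithStats(big.astype(np.uint8))
for i in range(1,n):
    if st[i,4]>60:
        m=l==i; print(st[i,:5].tolist(),np.round(np.percentile(C[m],[2,98],axis=0)).tolist())
E
```

```text
red tip [499.0, -362.0, 5.0]
red collar [402.0, -401.0, 19.0]
red end [315.0, -443.0, 23.0]
black tip [447.0, 295.0, 6.0]
blk collar [370.0, 263.0, 26.0]
blk end [279.0, 241.0, 20.0]
pl h1 [427.0, 380.0, 15.0]
pl h2 [440.0, 346.0, 15.0]
pl tip [269.0, 312.0, 13.0]
marker cap [315.0, -237.0, 14.0]
mk end [314.0, -368.0, 18.0]
tray tl [535.0, -15.0, 36.0]
tray tr [602.0, -269.0, 34.0]
tray br [379.0, -329.0, 32.0]
tray bl [311.0, -73.0, 31.0]
tin [264.0, 143.0, 53.0]
wood [416.0, 215.0, 15.0]
clamp [443.0, 65.0, 106.0]
card [224.0, -30.0, 33.0]
toolbox [536.0, -412.0, 110.0]
toolbox2 [539.0, -411.0, 0.0]
handle [336.0, -202.0, 10.0]
tape [326.0, 437.0, 65.0]
cans [348.0, -563.0, 25.0]
tall things (world xyz samples)
[0, 0, 17, 36, 417] [[821.0, 617.0, 61.0], [906.0, 655.0, 131.0]]
[28, 0, 55, 16, 550] [[876.0, 440.0, 61.0], [911.0, 579.0, 82.0]]
[383, 36, 129, 96, 9104] [[543.0, -688.0, 62.0], [733.0, -383.0, 173.0]]
[30, 191, 36, 37, 708] [[291.0, 433.0, 60.0], [377.0, 519.0, 69.0]]
[465, 229, 28, 28, 613] [[217.0, -630.0, 63.0], [279.0, -567.0, 78.0]]
[48, 244, 64, 46, 1792] [[150.0, 316.0, 62.0], [242.0, 436.0, 108.0]]
[0, 282, 280, 102, 18363] [[11.0, -67.0, 84.0], [129.0, 389.0, 817.0]]
[310, 330, 140, 54, 3944] [[-81.0, -486.0, 62.0], [34.0, -189.0, 88.0]]
[302, 357, 14, 14, 89] [[-48.0, -184.0, 60.0], [-21.0, -154.0, 70.0]]
```

```bash
cat >> h.py <<'E'
def go(x,y,z,psi_deg,st):
    """row from the present pose to TCP (x,y,z), pointing down, tool y heading psi (deg)"""
    R0=R.from_quat(st["orientation"]); a=np.radians(psi_deg)
    yv=np.array([np.cos(a),np.sin(a),0]); zv=np.array([0,0,-1.]); xv=np.cross(yv,zv)
    t=R0.inv().apply(np.array([x,y,z])-st["eef_pos"])/300
    r=(R0.inv()*R.from_matrix(np.c_[xv,yv,zv])).as_rotvec()/np.pi
    print("go",(x,y,z,psi_deg),np.round(t,3).tolist(),np.round(r,3).tolist(),"deg",np.round(np.linalg.norm(r)*180,1))
def psi(st):
    y=R.from_quat(st["orientation"]).as_matrix()[:,1]; return np.degrees(np.arctan2(y[1],y[0]))
E
python3 - <<'E'
from h import *
from workcell import readout, imaging
st=readout.sense(); s=imaging.snapshot("wrist")
print(np.round(s["mount"],3).tolist(),s["fx"],s["dist"],psi(st))
go(420,330,350,40,st)
E
```

```text
[[-0.001, -0.964, -0.267, 77.21], [1.0, -0.001, -0.001, -0.474], [0.0, -0.267, 0.964, -169.516], [0.0, 0.0, 0.0, 1.0]] 304.7629138658668 [-0.03131475  0.          0.          0.          0.        ] 75.91326197942405
go (420, 330, 350, 40) [-1.09, -0.842, -0.445] [-0.0, -0.0, 0.2] deg 35.9
```

Emit:
{"op": "drive_tool", "data": {"steps": "-0.5 -0.4 -0.08 0 0 0.1 -1; -1 -0.8 -0.08 0 0 0.2 -1; -1 -0.8 -0.08 0 0 0.2 -1; -1 -0.8 -0.08 0 0 0.2 -1; -1 -0.8 -0.08 0 0 0.2 -1; -1 -0.8 -0.08 0 0 0.2 -1; -1 -0.8 -0.08 0 0 0.2 -1; -1 -0.8 -0.08 0 0 0.2 -1"}}

```text
time: 1.75
eef_pos: [398.6, 346.0, 241.1]
orientation: [0.424, 0.905, 0.0, 0.0]
contact_force: [1.2, 0.3, -0.7]
grip_width: 0.998
finger_force: 0.0
```

```bash
cat >> h.py <<'E'
def shot(tag):
    from workcell import readout, imaging, finder
    st=readout.sense(); s=imaging.snapshot("wrist"); T=c2w(s,st)
    cv2.imwrite(f"pics/{tag}.png",s["image"]); np.savez(f"{tag}.npz",T=T,**s)
    print(tag,"t",st["time"],"tcp",np.round(st["eef_pos"],1),"psi",round(psi(st),2),"tilt",np.round(st["orientation"][2:],4),"j",np.round(st["joint_pos"],2),"F",np.round(st["contact_force"],1))
    return st,s,T
def load(tag):
    s=dict(np.load(tag+".npz")); return s,s["T"]
E
python3 - <<'E'
from h import *
from workcell import finder
st,s,T=shot("w1")
for l in LAB[:3]: print(l,[(np.round(ray(s,T,np.array(d["point"])*[512,384],10)[0]).tolist(),round(d["p"],2)) for d in finder.look_for(l,s)[:3]])
o=ortho(s,T,8,230,480,200,420,0.4); cv2.imwrite("pics/w1o.png",cv2.resize(o,None,fx=.9,fy=.9)); print(o.shape)
go(470,60,260,10,st)
E
```

```text
w1 t 1.75 tcp [398.6 346.  241.1] psi 39.78 tilt [0.0004 0.0002] j [-1.15  0.16  0.35  1.92 -0.06  1.07 -0.08] F [ 1.2  0.3 -0.7]
red_screwdriver [([459.0, -80.0, 10.0], 0.74)]
black_screwdriver [([327.0, 254.0, 10.0], 0.88)]
pliers [([347.0, 348.0, 10.0], 0.74)]
(625, 550, 3)
go (470, 60, 260, 10) [-0.885, -0.427, -0.064] [0.0, -0.0, 0.165] deg 29.8
```

View pics/w1o.png

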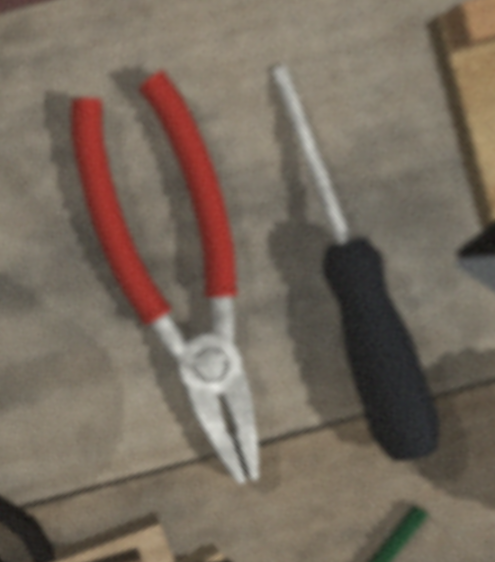

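The rectified crop (0.444 mm per px) shows the pliers with tip at (248,480) and handle ends at (88,97) and (155,78). The black screwdriver's tip is at (279,68) and its handle end near (412,458).

Emit:
{"op": "drive_tool", "data": {"steps": "-0.9 -0.43 -0.06 0 0 0.165 -1; -0.9 -0.43 -0.06 0 0 0.165 -1; -0.9 -0.43 -0.06 0 0 0.165 -1; -0.9 -0.43 -0.06 0 0 0.165 -1; -0.9 -0.43 -0.06 0 0 0.165 -1; -0.9 -0.43 -0.06 0 0 0.165 -1; -0.9 -0.43 -0.06 0 0 0.165 -1"}}

```text
time: 2.65
eef_pos: [472.2, 54.6, 259.2]
orientation: [0.643, 0.766, 0.0, 0.001]
contact_force: [0.1, 0.8, 0.5]
grip_width: 1.002
finger_force: 0.0
```

Emit:
{"op": "drive_tool", "data": {"steps": "-0.75 -0.05 0 0 0 0.15 -1; -0.75 -0.05 0 0 0 0.15 -1; -0.75 -0.05 0 0 0 0.15 -1; -0.75 -0.05 0 0 0 0.15 -1; -0.75 -0.05 0 0 0 0.15 -1; -0.75 -0.05 0 0 0 0.15 -1; -0.75 -0.05 0 0 0 0.15 -1"}}

```text
time: 3.35
eef_pos: [496.7, -164.0, 258.2]
orientation: [0.803, 0.597, -0.0, -0.0]
contact_force: [0.4, 0.9, -0.6]
grip_width: 1.0
finger_force: 0.0
```

Run:
```python
from h import *
from workcell import finder
st,s,T=shot("w2")
for l in LAB[3:]: print(l,[(np.round(ray(s,T,np.array(d["point"])*[512,384],25)[0]).tolist(),round(d["p"],2)) for d in finder.look_for(l,s)[:3]])
o=ortho(s,T,28,290,620,-350,10,0.6); cv2.imwrite("pics/w2o.png",o); print(o.shape)
go(420,-340,260,-40,st)
```

```text
w2 t 3.35 tcp [ 496.7 -164.   258.2] psi -16.74 tilt [-0.0004 -0.0001] j [-0.56  0.17  0.86  1.93 -0.15  1.1   0.07] F [ 0.4  0.9 -0.6]
marker [([486.0, -252.0, 25.0], 0.67), ([327.0, -303.0, 25.0], 0.56)]
red_foam [([472.0, -179.0, 25.0], 0.79)]
black_foam [([442.0, -76.0, 25.0], 0.89), ([353.0, -420.0, 25.0], 0.67)]
pliers_foam [([485.0, -254.0, 25.0], 0.66)]
marker_foam [([449.0, -131.0, 25.0], 0.92)]
(550, 600, 3)
go (420, -340, 260, -40) [-0.635, -0.076, -0.006] [-0.0, 0.0, 0.129] deg 23.3
```

View pics/w2o.png

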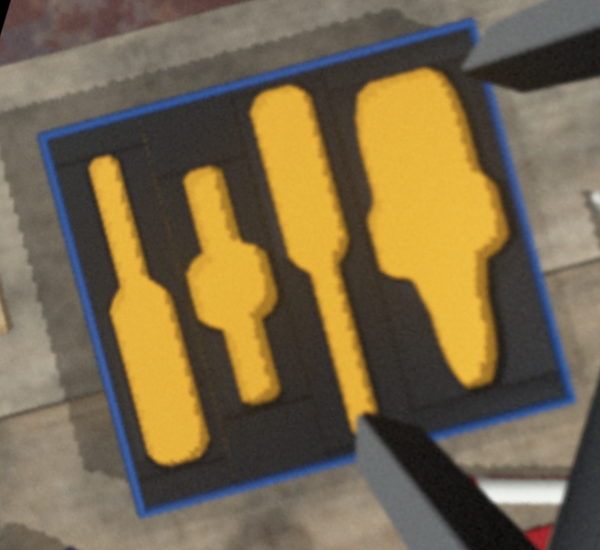

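The view shows all four cutouts clearly: black at about (150,320), handle down; marker (230,285); red (310,250), handle up; pliers (430,220), handle up. Next I'll look at the red screwdriver and the marker.

Emit:
{"op": "drive_tool", "data": {"steps": "-0.635 -0.03 -0.006 0 0 0.13 -1; -0.635 -0.03 -0.006 0 0 0.13 -1; -0.635 -0.03 -0.006 0 0 0.13 -1; -0.635 -0.03 -0.006 0 0 0.13 -1; -0.635 -0.03 -0.006 0 0 0.13 -1; -0.635 -0.03 -0.006 0 0 0.13 -1"}}

```text
time: 4.25
eef_pos: [432.3, -345.3, 260.2]
orientation: [0.907, 0.42, -0.0, -0.0]
contact_force: [0.5, 0.7, -0.4]
grip_width: 1.007
finger_force: 0.0
```

Run:
```python
from h import *
st,s,T=shot("w3")
o=ortho(s,T,8,260,540,-520,-200,0.6); cv2.imwrite("pics/w3o.png",o); print(o.shape)
# tray fit
from scipy.optimize import minimize
s,T=load("w2"); mm=.6; x1,y1=620,10
o=ortho(s,T,28,290,620,-350,10,mm); hsv=cv2.cvtColor(o,cv2.COLOR_BGR2HSV)
m=((hsv[...,0]>12)&(hsv[...,0]<32)&(hsv[...,1]>110)&(hsv[...,2]>60)).astype(np.uint8)
n,l,stt,ce=cv2.connectedComponentsWithStats(m)
big=[i for i in range(1,n) if stt[i,4]>2000]; print([(stt[i].tolist(),np.round(ce[i]).tolist()) for i in big])
P={"black_foam":[(19,85),(19,-4),(9,-17),(9,-95),(-9,-95),(-9,-17),(-19,-4),(-19,85),(-10,95),(10,95)],
"red_foam":[(19,98),(19,9),(9,-4),(9,-108),(-9,-108),(-9,-4),(-19,9),(-19,98),(-10,108),(10,108)],
"marker_foam":[(12,73),(12,25),(25,14),(25,-14),(12,-25),(12,-73),(-12,-73),(-12,-25),(-25,-14),(-25,14),(-12,25),(-12,73)],
"pliers_foam":[(34,88),(34,24),(41,18),(41,-13),(34,-20),(19,-45),(7,-92),(3,-97),(-3,-97),(-7,-92),(-19,-45),(-34,-20),(-41,-13),(-41,18),(-34,24),(-34,88),(-25,97),(25,97)]}
init={"black_foam":(435,-80,-166),"marker_foam":(449,-131,14),"red_foam":(465,-180,14),"pliers_foam":(485,-254,14)}
for k,pts in P.items():
    pts=np.array(pts,float); x,y,th=init[k]
    c=int(np.argmin([np.hypot(ce[i][0]-(y1-y)/mm,ce[i][1]-(x1-x)/mm) for i in big])); M=(l==big[c]).astype(np.uint8)
    def rend(q):
        a=np.radians(q[2]); yv=np.array([np.cos(a),np.sin(a)]); xv=np.array([yv[1],-yv[0]])
        W=q[:2]+pts[:,:1]*xv+pts[:,1:]*yv; px=np.c_[(y1-W[:,1])/mm,(x1-W[:,0])/mm]
        r=np.zeros(M.shape,np.uint8); cv2.fillPoly(r,[np.round(px*16).astype(np.int32)],1,shift=4); return r
    f=lambda q:1-((r:=rend(q))&M).sum()/(r|M).sum()
    r=minimize(f,init[k],method="Nelder-Mead",options=dict(initial_simplex=np.array(init[k])+np.array([[0,0,0],[8,0,0],[0,8,0],[0,0,4]])))
    print(k,np.round(r.x,1),"IoU",round(1-r.fun,3))
```

```text
w3 t 4.25 tcp [ 432.3 -345.3  260.2] psi -40.28 tilt [-0.0001 -0.    ] j [-0.26  0.28  0.99  1.87 -0.26  1.13  0.13] F [ 0.5  0.7 -0.4]
(467, 534, 3)
[([353, 66, 158, 324, 31882], [433.0, 211.0]), ([248, 83, 131, 351, 17985], [313.0, 228.0]), ([87, 153, 124, 315, 16657], [148.0, 332.0]), ([181, 164, 101, 243, 14135], [231.0, 285.0])]
black_foam [ 434.2  -74.4 -165.1] IoU 0.928
red_foam [ 464.5 -182.9   15.1] IoU 0.884
marker_foam [ 449.1 -128.9   15.2] IoU 0.905
pliers_foam [ 481.8 -252.8   14.6] IoU 0.924
```

View pics/w3o.png

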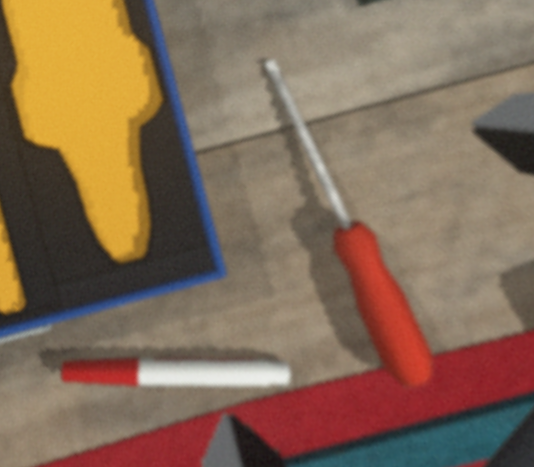

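The red screwdriver's tip is at (268,63), its collar at (350,228) and its handle end near (417,382). The marker's cap end is at (62,372) and its other end at (290,375).

```bash
cat > m.py <<'E'
from h import *
def corr(T,x,y,zp,z):
    c=T[:3,3]; p=np.array([x,y,zp]); return (p+(c-p)*(z-zp)/(c[2]-zp))[:2]
def zat(s,T,x,y,zp):
    u,v=np.round(proj(s,T,[[x,y,zp]])[0]).astype(int); C=cloud(s,T); return np.round(C[v-1:v+2,u-1:u+2,2].ravel(),1)
def fit(name,tag,mask_fn,win,zp,a,b,up=None):
    pass
E
python3 - <<'E'
from m import *
s,T=load("w3"); w=lambda c,r:(540-.6*r,-200-.6*c)
for n,c,r in [("rtip",268,64),("rshaft",307,145),("rshaft2",335,203),("rcollar",357,243),("rhandle",388,312),("rend",413,372),("mcap",66,372),("mmid",180,373),("mend",286,375),("floor",250,300)]: print(n,np.round(w(c,r)),zat(s,T,*w(c,r),8))
# cross profiles: red saturation along the perpendicular for axis points of the handle
def prof(tag,win,mm,zp,thresh,pa,pb,n,half):
    s,T=load(tag); o=ortho(s,T,zp,*win,mm); m=thresh(cv2.cvtColor(o,cv2.COLOR_BGR2HSV).astype(int),o.astype(int))
    d=np.subtract(pb,pa); L=np.hypot(*d); d=d/L; nn=np.array([-d[1],d[0]]); out=[]
    for t in np.linspace(0,1,n):
        p=np.array(pa)+t*L*d; q=[(k,p+k*nn) for k in np.arange(-half,half,.25)]
        ks=[k for k,v in q if m[int(round((win[1]-v[0])/mm)),int(round((win[3]-v[1])/mm))]]
        if ks: out.append((p+nn*(min(ks)+max(ks))/2).round(1).tolist()+[round(max(ks)-min(ks),1)])
    return out
print("red handle z14",prof("w3",(260,540,-520,-200),.6,14,lambda h,o:(o[...,2]>110)&(o[...,1]<110)&(o[...,0]<80),w(352,235),w(405,355),5,20))
print("marker z8",prof("w3",(260,540,-520,-200),.6,8,lambda h,o:((o[...,2]>170)&(o[...,1]>160)&(o[...,0]>150))|((h[...,1]>150)&(o[...,2]>120)),w(80,372),w(275,375),6,15))
s,T=load("w1"); v=lambda c,r:(480-r*.4444,420-c*.4444)
for n,c,r in [("btip",279,70),("bsh",310,150),("bcoll",355,260),("bh",385,360),("bend",408,445),("p1",88,105),("p2",157,85),("pj",212,360),("ptip",248,475)]: print(n,np.round(v(c,r)),zat(s,T,*v(c,r),8))
print("black z14",prof("w1",(230,480,200,420),.4,14,lambda h,o:o.max(-1)<75,v(355,265),v(402,430),6,22))
E
```

```text
rtip [ 502. -361.] [1.4 1.7 3.  5.3 4.7 4.2 5.1 4.5 3.7]
rshaft [ 453. -384.] [10.2 10.5 12.3 12.3 11.4 11.9 11.  10.6  8.9]
rshaft2 [ 418. -401.] [13.4 15.1 15.2 15.3 16.2 15.9 15.  15.8 16.3]
rcollar [ 394. -414.] [26.2 26.2 26.6 26.9 27.9 26.8 27.7 27.5 27.4]
rhandle [ 353. -433.] [29.7 27.6 30.  29.7 29.3 29.4 28.3 28.6 29.4]
rend [ 317. -448.] [30.1 28.6 28.2 28.5 28.  30.5 26.6 27.9 28.3]
mcap [ 317. -240.] [15.1 16.  13.9 15.9 15.  15.1 16.1 16.1 15.9]
mmid [ 316. -308.] [16.7 17.  16.  17.6 17.6 14.4 18.2 17.8 15.4]
mend [ 315. -372.] [16.7 16.9 14.5 16.  15.6 15.7 16.9 18.2  2. ]
floor [ 360. -350.] [ 2.1  1.9 -0.3  0.5  2.2  2.5  2.2  2.3  1.7]
red handle z14 [[398.6, -410.3, np.float64(22.0)], [380.7, -418.6, np.float64(20.2)], [362.6, -426.3, np.float64(26.8)], [344.9, -434.9, np.float64(27.2)], [325.9, -440.6, np.float64(34.8)]]
marker z8 [[315.9, -248.0, np.float64(9.2)], [315.8, -271.4, np.float64(11.8)], [315.0, -294.8, np.float64(11.2)], [314.6, -318.2, np.float64(11.8)], [314.7, -341.6, np.float64(11.8)], [310.0, -364.9, np.float64(20.0)]]
btip [449. 296.] [4.5 5.6 1.8 4.6 2.9 1.1 3.5 4.2 2.1]
bsh [413. 282.] [10.4 10.5  7.8 11.5 10.4 10.8 12.1 10.8 11.1]
bcoll [364. 262.] [26.6 26.4 26.5 28.5 26.8 25.4 27.  26.4 26.5]
bh [320. 249.] [30.2 29.1 27.9 29.3 27.4 28.3 28.9 30.9 28.2]
bend [282. 239.] [25.4 24.8 25.4 27.  26.3 26.5 28.2 27.1 28.3]
p1 [433. 381.] [14.7 16.6 13.1 14.7 15.2 15.  16.3 14.7 14.2]
p2 [442. 350.] [14.8 15.1 14.6 15.5 14.6 14.6 15.2 14.2 14.4]
pj [320. 326.] [13.3 13.5 13.5 15.7 14.4 14.  13.9 14.  14.9]
ptip [269. 310.] [ 0.8  1.2  2.1 12.7 12.4 10.3 12.6 13.7 13.1]
black z14 [[361.2, 265.7, np.float64(27.2)], [346.7, 261.2, np.float64(22.5)], [332.0, 257.1, np.float64(29.2)], [317.6, 252.0, np.float64(30.8)], [303.4, 246.0, np.float64(32.0)], [289.2, 240.4, np.float64(32.0)]]
```

Run:
```python
from h import *
from workcell import readout
st=readout.sense()
go(363,-425.5,80,-65.2,st); go(363,-425.5,20,-65.2,st)
```

```text
go (363, -425.5, 80, -65.2) [-0.358, -0.003, 0.6] [-0.0, -0.0, 0.139] deg 25.0
go (363, -425.5, 20, -65.2) [-0.358, -0.003, 0.8] [-0.0, -0.0, 0.139] deg 25.0
```

Emit:
{"op": "drive_tool", "data": {"steps": "-0.358 -0.003 0.6 0 0 0.139 -0.3; -0.358 -0.003 0.6 0 0 0.139 -0.3; -0.358 -0.003 0.6 0 0 0.139 -0.3; -0.358 -0.003 0.6 0 0 0.139 -0.3; -0.358 -0.003 0.6 0 0 0.139 -0.3; -0.358 -0.003 0.6 0 0 0.139 -0.3; -0.358 -0.003 0.6 0 0 0.139 -0.3; -0.358 -0.003 0.6 0 0 0.139 -0.3", "squeeze": 30}}

```text
time: 5.1
eef_pos: [364.8, -425.8, 81.9]
orientation: [0.976, 0.216, 0.001, 0.001]
contact_force: [0.6, -0.5, 0.4]
grip_width: 0.647
finger_force: 0.0
```

Run:
```python
from h import *
st,s,T=shot("w4")
go(363,-425.5,20,-65.2,st)
cv2.imwrite("pics/w4b.png",s["image"])
```

```text
w4 t 5.1 tcp [ 364.8 -425.8   81.9] psi -65.05 tilt [0.0011 0.0007] j [ 0.08  0.56  0.88  2.02 -0.59  0.83  0.17] F [ 0.6 -0.5  0.4]
go (363, -425.5, 20, -65.2) [-0.005, -0.004, 0.206] [0.001, -0.001, 0.001] deg 0.2
```

View pics/w4b.png

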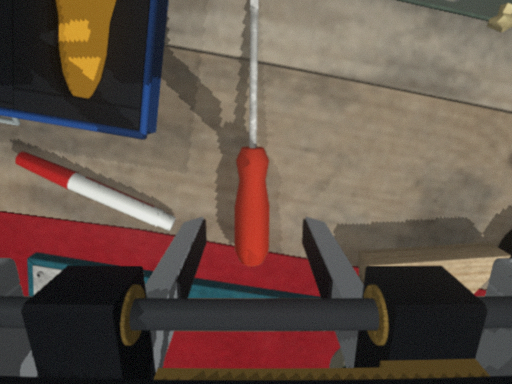

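The red handle, from (252,150) to (252,266), sits centred between the open fingers.

Run:
```python
from m import *
s,T=load("w4"); tcp=np.array([364.8,-425.8]); d=np.array([np.cos(np.radians(-155.2)),np.sin(np.radians(-155.2))])
for n,p,z in [("collar",(252,148),18),("collar14",(252,148),14),("end",(253,267),14),("end20",(253,267),20)]:
    q=ray(s,T,[p],z)[0,:2]; print(n,q.round(1),"along from tcp",round((q-tcp)@d,1),"lat",round(np.cross(d,q-tcp),1))
```

```text
<stdin>:4: DeprecationWarning: Arrays of 2-dimensional vectors are deprecated. Use arrays of 3-dimensional vectors instead. (deprecated in NumPy 2.0)
Traceback (most recent call last):
TypeError: type numpy.ndarray doesn't define __round__ method
```

Emit:
{"op": "drive_tool", "data": {"steps": "-0.005 -0.004 0.13 0 0 0 -0.3; -0.005 -0.004 0.206 0 0 0 -0.3; -0.005 -0.004 0.206 0 0 0 -0.3; -0.005 -0.004 0.206 0 0 0 -0.3; -0.005 -0.004 0.206 0 0 0 1; -0.005 -0.004 0.206 0 0 0 1; -0.005 -0.004 0.206 0 0 0 1; -0.005 -0.004 0.206 0 0 0 1", "squeeze": 30}}

```text
time: 5.95
eef_pos: [361.0, -426.0, 19.0]
orientation: [0.977, 0.215, 0.0, 0.0]
contact_force: [-0.4, 0.3, -0.1]
grip_width: 0.35
finger_force: 0.0
```

Emit:
{"op": "drive_tool", "data": {"steps": "0 0 0 0 0 0 1; 0 0 0 0 0 0 1; 0 0 0 0 0 0 1"}}

```text
time: 6.25
eef_pos: [360.9, -426.0, 18.7]
orientation: [0.977, 0.215, 0.0, 0.0]
contact_force: [0.2, 2.6, 6.1]
grip_width: 0.292
finger_force: 30.0
```

Run:
```python
from m import *
from workcell import readout
s,T=load("w4"); st=readout.sense(); tcp=st["eef_pos"][:2]; print(st["eef_pos"],st["grip_width"],st["finger_force"],psi(st)); d=np.array([np.cos(np.radians(-155.2)),np.sin(np.radians(-155.2))])
for n,p,z in [("collar18",(252,148),18),("collar14",(252,148),14),("end14",(253,267),14),("end20",(253,267),20)]:
    q=ray(s,T,[p],z)[0,:2]; print(n,q.round(1),"along from tcp",(q-tcp)@d)
```

```text
[ 360.934784   -425.99604994   18.70690533] 0.2923394671195552 30.004952608142048 -65.20826693459541
collar18 [ 405.2 -406.1] along from tcp -48.47233390847675
collar14 [ 404.7 -406.4] along from tcp -47.924300681075344
end14 [ 310.8 -450.6] along from tcp 55.80483650460893
end20 [ 314.  -449.2] along from tcp 52.36238340411483
```

Emit:
{"op": "drive_tool", "data": {"steps": "0 0 -0.16 0 0 0 1; 0.1 -0.07 -0.32 0 0 -0.045 1; 0.2 -0.14 -0.44 0 0 -0.09 1; 0.32 -0.22 -0.44 0 0 -0.135 1; 0.45 -0.31 -0.44 0 0 -0.18 1; 0.58 -0.4 -0.44 0 0 -0.225 1; 0.7 -0.48 -0.44 0 0 -0.27 1; 0.818 -0.564 -0.44 0 0 -0.315 1", "squeeze": 40}}

```text
time: 7.05
eef_pos: [513.3, -167.5, 150.6]
orientation: [0.756, 0.655, 0.0, 0.0]
contact_force: [0.9, -1.5, -0.9]
grip_width: 0.285
finger_force: 40.0
```

Run:
```python
from h import *
from workcell import readout
st=readout.sense(); print(st["eef_pos"],psi(st),st["joint_pos"].round(2),st["grip_width"],st["finger_force"])
go(512.9,-169.5,150,105,st)
```

```text
[ 513.26961399 -167.4551913   150.61892783] -8.153536571144707 [-0.4   0.35  0.74  2.01 -0.3   0.9   0.35] 0.28547834724598453 39.992788382805884
go (512.9, -169.5, 150, 105) [-0.007, -0.0, 0.002] [0.0, 0.0, -0.629] deg 113.2
```

Emit:
{"op": "drive_tool", "data": {"steps": "0 0 0 0 0 -0.045 1; 0 0 0 0 0 -0.09 1; 0 0 0 0 0 -0.135 1; 0 0 0 0 0 -0.18 1; 0 0 0 0 0 -0.225 1; 0 0 0 0 0 -0.27 1; 0 0 0 0 0 -0.315 1; 0 0 0 0 0 -0.36 1"}}

```text
time: 7.85
eef_pos: [512.3, -169.5, 150.3]
orientation: [0.287, 0.958, -0.0, -0.0]
contact_force: [-0.1, 0.9, -1.3]
grip_width: 0.287
finger_force: 40.0
```

Emit:
{"op": "drive_tool", "data": {"steps": "0 0 0 0 0 -0.045 1; 0 0 0 0 0 -0.09 1; 0 0 0 0 0 -0.135 1; 0 0 0 0 0 -0.18 1; 0 0 0 0 0 -0.225 1; 0 0 0 0 0 -0.269 1; 0 0 0 0 0 -0.269 1; 0 0 0 0 0 -0.269 1"}}

```text
time: 8.65
eef_pos: [512.4, -169.6, 150.4]
orientation: [-0.126, 0.992, 0.0, -0.0]
contact_force: [-0.1, 0.5, -0.5]
grip_width: 0.283
finger_force: 40.0
```

Run:
```python
from h import *
st,s,T=shot("w5"); go(512.9,-169.5,80,105,st)
```

```text
w5 t 8.65 tcp [ 512.4 -169.6  150.4] psi 104.44 tilt [ 0.     -0.0002] j [-0.06  0.29  0.31  1.99 -0.11  0.88  2.13] F [-0.1  0.5 -0.5]
go (512.9, -169.5, 80, 105) [-0.002, -0.0, 0.235] [0.0, -0.0, -0.003] deg 0.6
```

View pics/w5.png

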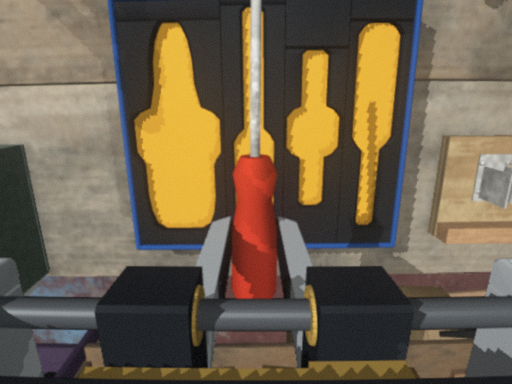

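The held red screwdriver points along the red cutout, handle at (255,230) on the handle side. The other three cutouts show clearly, so I'll refit the tray from this hand angle.

```bash
cat > trayfit.py <<'E'
from m import *
from scipy.optimize import minimize
P={"black_foam":[(19,85),(19,-4),(9,-17),(9,-95),(-9,-95),(-9,-17),(-19,-4),(-19,85),(-10,95),(10,95)],
"marker_foam":[(12,73),(12,25),(25,14),(25,-14),(12,-25),(12,-73),(-12,-73),(-12,-25),(-25,-14),(-25,14),(-12,25),(-12,73)],
"pliers_foam":[(34,88),(34,24),(41,18),(41,-13),(34,-20),(19,-45),(7,-92),(3,-97),(-3,-97),(-7,-92),(-19,-45),(-34,-20),(-41,-13),(-41,18),(-34,24),(-34,88),(-25,97),(25,97)]}
INIT={"black_foam":(434.6,-74.5,-165),"marker_foam":(449.1,-128.6,15),"pliers_foam":(482.5,-253.2,15)}
def trayfit(tag,names):
    s,T=load(tag); mm=.6; x0,x1,y0,y1=290,620,-350,10
    hsv=cv2.cvtColor(ortho(s,T,28,x0,x1,y0,y1,mm),cv2.COLOR_BGR2HSV)
    m=((hsv[...,0]>12)&(hsv[...,0]<32)&(hsv[...,1]>110)&(hsv[...,2]>60)).astype(np.uint8)
    for k in names:
        pts=np.array(P[k],float)
        def rend(q,g=1):
            a=np.radians(q[2]); yv=np.array([np.cos(a),np.sin(a)]); xv=np.array([yv[1],-yv[0]])
            W=np.array(q[:2])+g*pts[:,:1]*xv+g*pts[:,1:]*yv; px=np.c_[(y1-W[:,1])/mm,(x1-W[:,0])/mm]
            r=np.zeros(m.shape,np.uint8); cv2.fillPoly(r,[np.round(px*16).astype(np.int32)],1,shift=4); return r
        M=m&cv2.dilate(rend(INIT[k]),np.ones((19,19)))
        f=lambda q:1-((r:=rend(q))&M).sum()/(r|M).sum()
        r=minimize(f,INIT[k],method="Nelder-Mead",options=dict(initial_simplex=np.array(INIT[k])+np.array([[0,0,0],[6,0,0],[0,6,0],[0,0,3]])))
        print(k,np.round(r.x,1),"diff",np.round(r.x-INIT[k],1),"IoU",round(1-r.fun,3))
E
python3 - <<'E'
from trayfit import *
trayfit("w5",list(P))
s,T=load("w5"); d=np.array([np.cos(np.radians(14.44)),np.sin(np.radians(14.44))]); tcp=np.array([512.4,-169.6])
# held tool: collar; underside 18.7 below TCP -> axis z = 150.4-4.7
for n,p,z in [("collar",(254,155),146),("collar+4",(254,155),150)]:
    q=ray(s,T,[p],z)[0,:2]; print(n,q.round(1),"along",((q-tcp)@d).round(1),"lat",((q-tcp)@[-d[1],d[0]]).round(1))
E
```

```text
black_foam [ 434.2  -75.  -165.2] diff [-0.4 -0.5 -0.2] IoU 0.971
marker_foam [ 448.7 -129.5   14.9] diff [-0.4 -0.9 -0.1] IoU 0.944
pliers_foam [ 481.7 -252.9   14.8] diff [-0.8  0.3 -0.2] IoU 0.926
collar [ 465.  -182.4] along -49.1 lat -0.5
collar+4 [ 464.3 -182.5] along -49.8 lat -0.5
```

Emit:
{"op": "drive_tool", "data": {"steps": "-0.002 0 0.12 0 0 -0.003 1; -0.002 0 0.22 0 0 -0.003 1; -0.002 0 0.28 0 0 -0.003 1; -0.002 0 0.32 0 0 -0.003 1; -0.002 0 0.34 0 0 -0.003 1; -0.002 0 0.355 0 0 -0.003 1; -0.002 0 0.358 0 0 -0.003 1; -0.002 0 0.358 0 0 -0.003 1"}}

```text
time: 9.5
eef_pos: [513.6, -169.4, 43.8]
orientation: [-0.132, 0.991, -0.0, 0.0]
contact_force: [-0.5, -0.1, -0.9]
grip_width: 0.283
finger_force: 40.0
```

Run:
```python
from h import *
st,s,T=shot("w6"); print(st["moment"].round(2)); go(512.9,-169.7,41,105,st)
```

```text
w6 t 9.5 tcp [ 513.6 -169.4   43.8] psi 105.21 tilt [-0.0001  0.0005] j [-0.02  0.45  0.27  2.06 -0.19  0.66  2.21] F [-0.5 -0.1 -0.9]
[ 0.04  0.06 -0.01]
go (512.9, -169.7, 41, 105) [0.003, -0.0, 0.009] [-0.0, 0.0, 0.001] deg 0.2
```

View pics/w6.png

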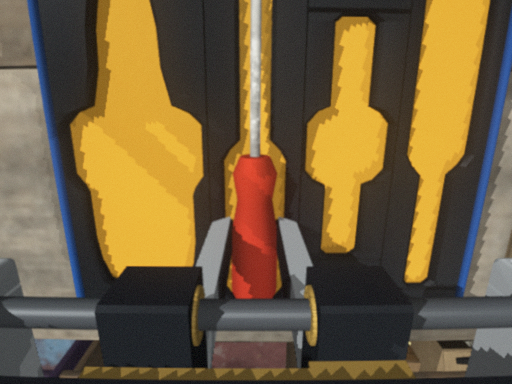

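The handle is centred over its cutout with even margins, and the shank is in line with the slot. I'll lower it the last 3 mm and release.

Emit:
{"op": "drive_tool", "data": {"steps": "0.002 0 0.006 0 0 0 1; 0.002 0 0.01 0 0 0 1; 0.002 0 0.01 0 0 0 0.2; 0.002 0 0.01 0 0 0 0.1; 0.002 0 0.01 0 0 0 0.1; 0.002 0 0.01 0 0 0 0.1; 0.002 0 -0.1 0 0 0 0.1; 0.002 0 -0.25 0 0 0 0.1"}}

```text
time: 10.35
eef_pos: [511.4, -169.2, 117.7]
orientation: [-0.133, 0.991, 0.0, -0.002]
contact_force: [0.9, 0.3, 0.5]
grip_width: 0.454
finger_force: 0.0
```

Emit:
{"op": "drive_tool", "data": {"steps": "0 0 -0.17 0 0 0 -0.2; 0 0 -0.34 0 0 0 -0.2; 0 0 -0.34 0 0 0 -0.2; 0 0 -0.34 0 0 0 -0.2"}}

```text
time: 10.75
eef_pos: [513.3, -169.4, 221.5]
orientation: [-0.133, 0.991, -0.0, 0.002]
contact_force: [0.3, 0.2, -0.0]
grip_width: 0.6
finger_force: 0.0
```

Run:
```python
from m import *
st,s,T=shot("w7")
# red driver heights and position in foam
o=ortho(s,T,30,330,600,-290,-40,.5); cv2.imwrite("pics/w7o.png",o)
for psi_t in (107.8,): go(351,262.4,200,psi_t,st)
```

```text
w7 t 10.75 tcp [ 513.3 -169.4  221.5] psi 105.25 tilt [-0.0003  0.0016] j [-0.09  0.2   0.34  1.92 -0.08  1.03  2.12] F [ 0.3  0.2 -0. ]
go (351, 262.4, 200, 107.8) [0.143, 1.531, 0.07] [-0.0, 0.001, -0.014] deg 2.6
```

View pics/w7o.png

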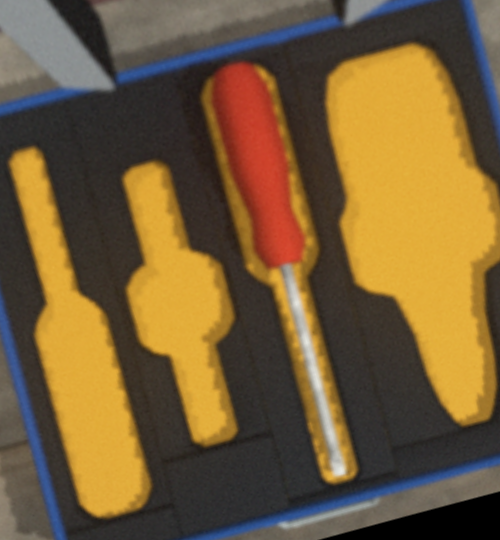

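The red screwdriver lies inside its cutout, handle at (245,150) and tip at (337,470) in the slot end. Next is the black one.

Emit:
{"op": "drive_tool", "data": {"steps": "0.08 0.85 0 0 0 -0.007 -0.2; 0.08 0.85 0 0 0 -0.007 -0.2; 0.08 0.85 0 0 0 -0.007 -0.2; 0.08 0.85 0 0 0 -0.007 -0.2; 0.08 0.85 0 0 0 -0.007 -0.2; 0.08 0.85 0 0 0 -0.007 -0.2; 0.08 0.85 0 0 0 -0.007 -0.2"}}

```text
time: 11.5
eef_pos: [421.4, 71.2, 219.0]
orientation: [-0.145, 0.989, -0.0, -0.001]
contact_force: [-0.5, -0.2, -0.6]
grip_width: 0.601
finger_force: 0.0
```

Emit:
{"op": "drive_tool", "data": {"steps": "0.063 0.68 0.3 0 0 -0.007 -0.3; 0.063 0.68 0.3 0 0 -0.007 -0.3; 0.063 0.68 0.3 0 0 -0.007 -0.3; 0.063 0.68 0.3 0 0 -0.007 -0.3; 0.063 0.68 0.3 0 0 -0.007 -0.3; 0.063 0.68 0.3 0 0 -0.007 -0.3; 0.063 0.68 0.3 0 0 -0.007 -0.3"}}

```text
time: 12.2
eef_pos: [346.7, 259.2, 129.3]
orientation: [-0.154, 0.988, -0.001, -0.001]
contact_force: [1.4, 0.1, 0.3]
grip_width: 0.653
finger_force: 0.0
```

Run:
```python
from m import *
st,s,T=shot("w8"); go(351,262.4,80,107.8,st); go(351,262.4,20,107.8,st)
```

```text
w8 t 12.2 tcp [346.7 259.2 129.3] psi 107.72 tilt [-0.0007 -0.0008] j [-0.69  0.15 -0.11  2.21  0.02  0.79  1.06] F [1.4 0.1 0.3]
go (351, 262.4, 80, 107.8) [-0.017, 0.006, 0.164] [-0.0, -0.001, -0.0] deg 0.1
go (351, 262.4, 20, 107.8) [-0.018, 0.006, 0.364] [-0.0, -0.001, -0.0] deg 0.1
```

View pics/w8.png

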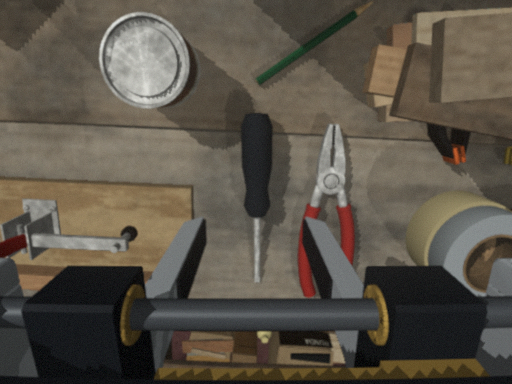

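The black handle runs from (257,113) to (258,217) and is centred laterally. The pliers handle at (305,230) is close to the right finger, so I'll narrow the opening before going down.

Run:
```python
from m import *
s,T=load("w8"); d=np.array([np.cos(np.radians(-162.2)),np.sin(np.radians(-162.2))]); o=np.array([364.4,266.7])
for n,p,z in [("end",(257,113),14),("collar",(258,217),14),("tip",(257,283),3)]:
    q=ray(s,T,[p],z)[0,:2]; print(n,q.round(1),"model y",((q-o)@d).round(1),"lat",((q-o)@[-d[1],d[0]]).round(1))
```

```text
end [279.6 239.9] model y 88.9 lat -0.4
collar [375.2 271.6] model y -11.8 lat -1.4
tip [453.5 295.8] model y -93.7 lat -0.5
```

Emit:
{"op": "drive_tool", "data": {"steps": "-0.018 0.006 0.1 0 0 0 0.06; -0.018 0.006 0.16 0 0 0 0.06; -0.018 0.006 0.16 0 0 0 0.06; -0.018 0.006 0.16 0 0 0 0.06; -0.018 0.006 0.16 0 0 0 0.06"}}

```text
time: 12.75
eef_pos: [351.7, 263.7, 83.1]
orientation: [-0.154, 0.988, 0.0, 0.001]
contact_force: [-0.6, 0.0, 0.5]
grip_width: 0.47
finger_force: 0.0
```

Emit:
{"op": "drive_tool", "data": {"steps": "0.003 -0.003 0.12 0 0 0 0.06; 0.003 -0.003 0.205 0 0 0 0.06; 0.003 -0.003 0.208 0 0 0 0.06; 0.003 -0.003 0.208 0 0 0 0.06; 0.003 -0.003 0.208 0 0 0 1; 0.003 -0.003 0.208 0 0 0 1; 0.003 -0.003 0.208 0 0 0 1; 0.003 -0.003 0.208 0 0 0 1", "squeeze": 40}}

```text
time: 13.55
eef_pos: [350.8, 263.2, 20.5]
orientation: [-0.154, 0.988, 0.0, 0.001]
contact_force: [0.0, -1.5, 11.8]
grip_width: 0.274
finger_force: 40.0
```

Emit:
{"op": "drive_tool", "data": {"steps": "0 0 0 0 0 0 1; 0 0 0 0 0 0 1"}}

```text
time: 13.75
eef_pos: [350.9, 263.2, 20.5]
orientation: [-0.154, 0.988, 0.0, 0.001]
contact_force: [0.6, -0.8, 11.5]
grip_width: 0.271
finger_force: 40.0
```

Run:
```python
from m import *
from workcell import readout
st=readout.sense(); d=np.array([np.cos(np.radians(-162.2)),np.sin(np.radians(-162.2))])
print(st["eef_pos"].round(1),psi(st),st["grip_width"]*94,st["finger_force"],st["contact_force"].round(1)); g=(st["eef_pos"][:2]-[364.4,266.7])@d+2.8
a=np.radians(-165); t=np.array([434.5,-74.8])+g*np.array([np.cos(a),np.sin(a)]); print("grip y",g,"target",t)
go(*t,150,105,st)
```

```text
[350.9 263.2  20.5] 107.7712479321326 25.463196513662268 39.982287186607834 [ 0.6 -0.8 11.5]
grip y 16.743415608061355 target [418.32710244 -79.13351484]
go (np.float64(418.32710244388204), np.float64(-79.13351483943308), 150, 105) [0.134, -1.155, -0.432] [0.0, 0.0, 0.015] deg 2.8
```

Emit:
{"op": "drive_tool", "data": {"steps": "0 0 -0.16 0 0 0 1; 0 -0.05 -0.32 0 0 0 1; -0.03 -0.2 -0.48 0 0 0 1; -0.06 -0.35 -0.52 0 0 0.003 1; -0.09 -0.5 -0.52 0 0 0.006 1; -0.09 -0.634 -0.52 0 0 0.007 1; -0.09 -0.634 -0.52 0 0 0.007 1; -0.09 -0.634 -0.52 0 0 0.007 1"}}

```text
time: 14.55
eef_pos: [434.1, 89.1, 175.9]
orientation: [-0.142, 0.99, 0.0, 0.0]
contact_force: [-0.5, 0.4, -0.1]
grip_width: 0.27
finger_force: 40.0
```

Run:
```python
from m import *
from workcell import readout
st=readout.sense(); print(st["eef_pos"].round(1),psi(st),st["grip_width"]*94,st["joint_pos"].round(2)); go(418.3,-79.1,150,105,st)
```

```text
[434.1  89.1 175.9] 106.37638325962801 25.363079777346602 [-0.4   0.09  0.06  2.15 -0.01  0.9   1.52]
go (418.3, -79.1, 150, 105) [0.209, -0.523, 0.086] [0.0, 0.0, 0.008] deg 1.4
```

Emit:
{"op": "drive_tool", "data": {"steps": "0.209 -0.523 0.086 0 0 0.008 1; 0.209 -0.523 0.086 0 0 0.008 1; 0.209 -0.523 0.086 0 0 0.008 1; 0.209 -0.523 0.086 0 0 0.008 1; 0.209 -0.523 0.086 0 0 0.008 1; 0.209 -0.523 0.086 0 0 0.008 1; 0.209 -0.523 0.086 0 0 0.008 1"}}

```text
time: 15.25
eef_pos: [418.8, -76.7, 150.0]
orientation: [-0.132, 0.991, 0.0, 0.0]
contact_force: [-1.0, -0.1, -1.1]
grip_width: 0.274
finger_force: 40.0
```

Run:
```python
from trayfit import *
st,s,T=shot("w9"); trayfit("w9",["marker_foam","pliers_foam"]); 
go(418.3,-79.1,100,105,st); go(418.3,-79.1,44,105,st)
```

```text
w9 t 15.25 tcp [418.8 -76.7 150. ] psi 105.21 tilt [0.0001 0.    ] j [-0.18  0.09  0.22  2.22 -0.03  0.83  1.9 ] F [-1.  -0.1 -1.1]
marker_foam [ 447.3 -129.8   14.3] diff [-1.8 -1.2 -0.7] IoU 0.902
pliers_foam [ 480.5 -253.2   14.7] diff [-2.  -0.  -0.3] IoU 0.925
go (418.3, -79.1, 100, 105) [0.004, -0.007, 0.167] [0.0, 0.0, 0.001] deg 0.2
go (418.3, -79.1, 44, 105) [0.004, -0.007, 0.353] [0.0, 0.0, 0.001] deg 0.2
```

View pics/w9.png

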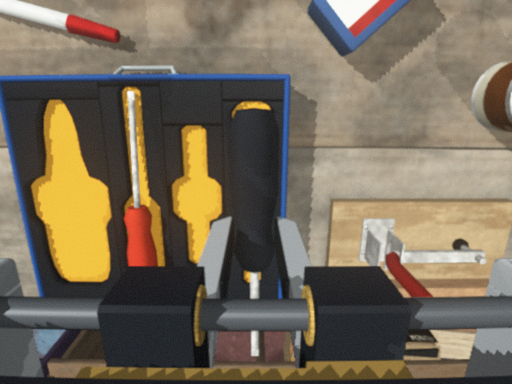

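The black screwdriver is held over its cutout, handle end at (255,110) toward the robot, and it lines up.

Emit:
{"op": "drive_tool", "data": {"steps": "0.005 -0.007 0.12 0 0 0.001 1; 0.005 -0.007 0.22 0 0 0.001 1; 0.005 -0.007 0.28 0 0 0.001 1; 0.005 -0.007 0.32 0 0 0.001 1; 0.005 -0.007 0.34 0 0 0.001 1; 0.005 -0.007 0.35 0 0 0.001 1; 0.005 -0.007 0.352 0 0 0.001 1"}}

```text
time: 16.0
eef_pos: [417.8, -80.0, 45.0]
orientation: [-0.13, 0.992, 0.0, -0.0]
contact_force: [-8.0, 3.3, 27.4]
grip_width: 0.272
finger_force: 39.9
```

Run:
```python
from trayfit import *
st,s,T=shot("w10"); go(418,-79.1,42.5,105,st)
```

```text
w10 t 16.0 tcp [417.8 -80.   45. ] psi 104.95 tilt [ 0.0004 -0.0001] j [-0.14  0.29  0.2   2.3  -0.11  0.56  1.98] F [-8.   3.3 27.4]
go (418, -79.1, 42.5, 105) [-0.001, 0.003, 0.008] [0.0, -0.0, -0.0] deg 0.1
```

View pics/w10.png

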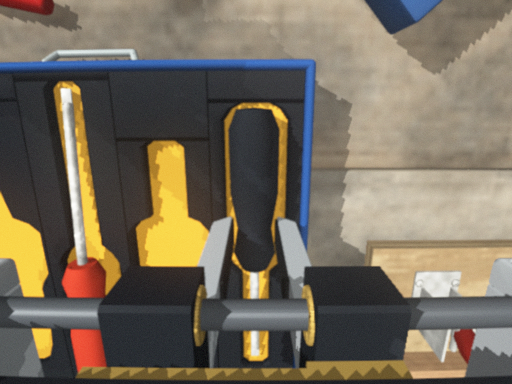

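Run:
```python
from m import *
s,T=load("w10"); C=cloud(s,T)
for n,u,v in [("hend",255,116),("h",255,140),("h",253,180),("h",253,215),("coll",256,255),("shank",255,290),("tip",255,335),("foam",200,120),("floor",284,150),("floor",257,106),("redh",85,290)]:
    print(n,np.median(C[v-1:v+2,u-1:u+2].reshape(-1,3),axis=0).round(1))
```

```text
hend [348.8 -98.4  51.7]
h [360.6 -95.3  53.9]
h [381.9 -90.7  53.3]
h [401.9 -85.5  52. ]
coll [426.1 -77.2  51.9]
shank [457.2 -69.4  39.1]
tip [496.8 -59.1  32.8]
foam [ 359.9 -128.6   32.2]
floor [365.  -75.4  26.4]
floor [343.7 -98.4  26.3]
redh [ 477.4 -173.7   51.3]
```

Heights say the handle is already on the floor (its top is within about 1 mm of seated height), which explains the contact force. I'll release here.

Emit:
{"op": "drive_tool", "data": {"steps": "0 0 -0.003 0 0 0 0.36; 0 0 -0.003 0 0 0 0.32; 0 0 -0.003 0 0 0 0.32; 0 0 -0.003 0 0 0 0.32; 0 0 -0.08 0 0 0 0.32; 0 0 -0.2 0 0 0 0.32; 0 0 -0.36 0 0 0 0.32; 0 0 -0.5 0 0 0 -0.6"}}

```text
time: 16.85
eef_pos: [417.3, -81.0, 196.3]
orientation: [-0.129, 0.992, -0.0, 0.0]
contact_force: [1.0, 0.4, -0.2]
grip_width: 0.393
finger_force: 0.0
```

Emit:
{"op": "drive_tool", "data": {"steps": "-0.1 0 -0.15 0 0 0 -0.6; -0.1 0 -0.15 0 0 0 -0.6; -0.1 0 -0.15 0 0 0 -0.6"}}

```text
time: 17.15
eef_pos: [447.4, -72.9, 240.0]
orientation: [-0.13, 0.992, -0.0, 0.001]
contact_force: [-1.0, -0.6, -0.7]
grip_width: 0.641
finger_force: 0.0
```

Run:
```python
from m import *
st,s,T=shot("w11"); o=ortho(s,T,30,310,600,-290,0,.5); cv2.imwrite("pics/w11o.png",o)
go(430,120,220,106,st)
```

```text
w11 t 17.15 tcp [447.4 -72.9 240. ] psi 104.92 tilt [-0.0001  0.0009] j [-0.21  0.02  0.23  2.06 -0.01  1.05  1.86] F [-1.  -0.6 -0.7]
go (430, 120, 220, 106) [-0.109, 0.636, 0.067] [-0.0, 0.001, -0.006] deg 1.1
```

View pics/w11o.png

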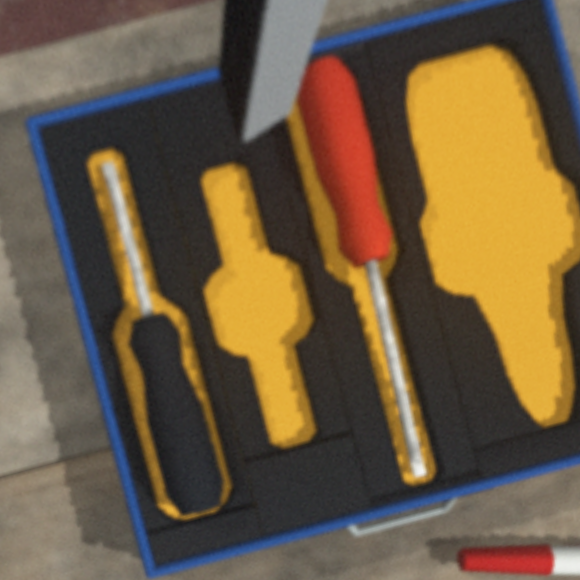

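Both screwdrivers lie in their cutouts. Now the pliers.

Emit:
{"op": "drive_tool", "data": {"steps": "-0.109 0.636 0 0 0 -0.006 -0.6; -0.109 0.636 0 0 0 -0.006 -0.6; -0.109 0.636 0 0 0 -0.006 -0.6; -0.109 0.636 0 0 0 -0.006 -0.6; -0.109 0.636 0 0 0 -0.006 -0.6; -0.109 0.636 0 0 0 -0.006 -0.6"}}

```text
time: 17.8
eef_pos: [428.0, 119.6, 237.8]
orientation: [-0.14, 0.99, -0.0, -0.001]
contact_force: [-0.4, -0.5, 0.4]
grip_width: 0.799
finger_force: 0.0
```

Run:
```python
from m import *
from workcell import readout
st=readout.sense(); print(st["eef_pos"].round(1),psi(st))
go(365,335,150,107.8,st)
d=np.array([np.cos(np.radians(17.8)),np.sin(np.radians(17.8))]); o=np.array([353.4,337.9])
def pr(n,q): print(n,q.round(1),"y",((q-o)@d).round(1),"lat",((q-o)@[-d[1],d[0]]).round(1))
s,T=load("w8")
for n,p,z in [("tip",(336,123),8),("pivot",(331,181),14)]: pr(n,ray(s,T,[p],z)[0,:2])
s,T=load("w1")
o1=ortho(s,T,10,230,480,200,430,.5); h=cv2.cvtColor(o1,cv2.COLOR_BGR2HSV)
m=((h[...,0]<8)|(h[...,0]>170))&(h[...,1]>150)&(h[...,2]>90)
r,c=np.nonzero(m); W=np.c_[480-r*.5,430-c*.5]; y=(W-o)@d; l=(W-o)@[-d[1],d[0]]
k=np.abs(l)<45; y,l=y[k],l[k]; print("red y",y.min(),y.max())
for a in range(-10,91,12):
    q=np.abs(y-a)<2
    if q.any(): print(a,l[q].min().round(1),l[q].max().round(1),"w",np.ptp(l[q]).round(1))
```

```text
[428.  119.6 237.8] 106.0640888312804
go (365, 335, 150, 107.8) [0.002, 0.748, 0.292] [-0.0, -0.001, -0.01] deg 1.7
tip [265.9 313.3] y -90.9 lat 3.4
pivot [318.7 327.4] y -36.3 lat 0.6
red y -10.064315282212423 92.34215965434672
-10 -19.8 22.7 w 42.5
2 -22.7 25.7 w 48.4
14 -24.9 27.9 w 52.8
26 -26.2 29.3 w 55.5
38 -26.7 30.0 w 56.7
50 -26.4 29.6 w 56.0
62 -25.5 28.6 w 54.1
74 -24.1 27.3 w 51.4
86 -21.1 24.6 w 45.7
```

Emit:
{"op": "drive_tool", "data": {"steps": "0.02 0.75 0.3 0 0 -0.01 -0.7; 0.02 0.75 0.3 0 0 -0.01 -0.7; 0.02 0.75 0.3 0 0 -0.01 -0.7; 0.02 0.75 0.3 0 0 -0.01 -0.7; 0.02 0.75 0.3 0 0 -0.01 -0.7; 0.02 0.75 0.3 0 0 -0.01 -0.7; 0.02 0.75 0.3 0 0 -0.01 -0.7"}}

```text
time: 18.5
eef_pos: [361.4, 332.9, 148.0]
orientation: [-0.154, 0.988, -0.001, -0.001]
contact_force: [0.1, -1.1, 0.1]
grip_width: 0.851
finger_force: 0.0
```

Run:
```python
from m import *
st,s,T=shot("w12")
go(357.7,340.8,60,107.9,st); go(357.7,340.8,16,107.9,st)
d=np.array([np.cos(np.radians(17.8)),np.sin(np.radians(17.8))]); o=np.array([353.4,337.9])
o1=ortho(s,T,10,230,480,200,430,.5); h=cv2.cvtColor(o1,cv2.COLOR_BGR2HSV)
m=((h[...,0]<8)|(h[...,0]>170))&(h[...,1]>150)&(h[...,2]>60)
r,c=np.nonzero(m); W=np.c_[480-r*.5,430-c*.5]; y=(W-o)@d; l=(W-o)@[-d[1],d[0]]
k=np.abs(l)<45; y,l=y[k],l[k]; print("red y",y.min(),y.max())
for a in range(-10,50,12):
    q=np.abs(y-a)<2
    if q.any(): print(a,l[q].min().round(1),l[q].max().round(1),"w",np.ptp(l[q]).round(1))
```

```text
w12 t 18.5 tcp [361.4 332.9 148. ] psi 107.76 tilt [-0.001 -0.001] j [-0.71  0.22 -0.18  2.07  0.05  0.86  0.95] F [ 0.1 -1.1  0.1]
go (357.7, 340.8, 60, 107.9) [0.003, 0.029, 0.293] [-0.001, -0.001, -0.001] deg 0.2
go (357.7, 340.8, 16, 107.9) [0.003, 0.03, 0.44] [-0.001, -0.001, -0.001] deg 0.2
red y -10.540379978583491 93.90567965701507
-10 -20.6 22.7 w 43.3
2 -23.6 25.7 w 49.3
14 -25.7 27.7 w 53.4
26 -26.7 29.1 w 55.8
38 -27.3 29.6 w 56.9
```

Emit:
{"op": "drive_tool", "data": {"steps": "0.003 0.029 0.15 0 0 0 -0.7; 0.003 0.029 0.29 0 0 0 -0.7; 0.003 0.029 0.38 0 0 0 -0.7; 0.003 0.029 0.43 0 0 0 -0.7; 0.003 0.029 0.44 0 0 0 -0.7; 0.003 0.029 0.44 0 0 0 -0.7; 0.003 0.029 0.44 0 0 0 1; 0.003 0.029 0.44 0 0 0 1", "squeeze": 45}}

```text
time: 19.35
eef_pos: [358.7, 342.6, 18.4]
orientation: [-0.154, 0.988, 0.0, 0.001]
contact_force: [0.2, -1.0, -0.4]
grip_width: 0.715
finger_force: 0.0
```

Emit:
{"op": "drive_tool", "data": {"steps": "0 0 0 0 0 0 1; 0 0 0 0 0 0 1; 0 0 0 0 0 0 1; 0 0 0 0 0 0 1"}}

```text
time: 19.75
eef_pos: [358.3, 342.4, 17.7]
orientation: [-0.154, 0.988, 0.0, 0.0]
contact_force: [0.2, -2.7, 8.6]
grip_width: 0.537
finger_force: 44.8
```

Run:
```python
from m import *
from workcell import readout
st=readout.sense(); a=np.radians(17.8)
g=(st["eef_pos"][:2]-[353.4,337.9])@[np.cos(a),np.sin(a)]
print(st["eef_pos"].round(1),psi(st),st["grip_width"]*94,st["finger_force"],st["contact_force"].round(1),"grip y",g)
go(440,120,200,106,st)
```

```text
[358.3 342.4  17.7] 107.76263436754031 50.505573446798756 44.75925083745096 [ 0.2 -2.7  8.6] grip y 6.040298594542934
go (440, 120, 200, 106) [-0.034, -0.789, -0.608] [0.0, 0.0, 0.01] deg 1.8
```

Emit:
{"op": "drive_tool", "data": {"steps": "0 0 -0.15 0 0 0 1; 0 -0.05 -0.3 0 0 0 1; 0 -0.15 -0.45 0 0 0 1; -0.02 -0.3 -0.6 0 0 0.005 1; -0.034 -0.45 -0.61 0 0 0.01 1; -0.034 -0.6 -0.61 0 0 0.01 1; -0.034 -0.789 -0.61 0 0 0.01 1; -0.034 -0.789 -0.61 0 0 0.01 1"}}

```text
time: 20.55
eef_pos: [440.7, 115.0, 200.5]
orientation: [-0.136, 0.991, -0.001, 0.0]
contact_force: [-0.0, 0.9, -3.2]
grip_width: 0.539
finger_force: 44.2
```

Run:
```python
from m import *
st,s,T=shot("w13"); print(st["grip_width"],st["finger_force"])
# held pliers red handle extents in tool coordinates (plane at handle mid-height)
zc=st["eef_pos"][2]-17.7+10; a=np.radians(psi(st)-90); d=np.array([np.cos(a),np.sin(a)]); o=st["eef_pos"][:2]
x,y=o; o1=ortho(s,T,zc,x-150,x+150,y-150,y+150,.5); cv2.imwrite("pics/w13o.png",o1); h=cv2.cvtColor(o1,cv2.COLOR_BGR2HSV)
m=((h[...,0]<8)|(h[...,0]>170))&(h[...,1]>150)&(h[...,2]>60)
r,c=np.nonzero(m); W=np.c_[x+150-r*.5,y+150-c*.5]-o; yy=W@d; l=W@[-d[1],d[0]]; k=np.abs(l)<45; yy,l=yy[k],l[k]
print("red y rel tcp",yy.min(),yy.max())
for q0 in range(-24,40,8):
    q=np.abs(yy-q0)<1.5
    if q.any(): print(q0,l[q].min().round(1),l[q].max().round(1),"w",np.ptp(l[q]).round(1))
go(490,-120,200,105,st)
```

```text
w13 t 20.55 tcp [440.7 115.  200.5] psi 105.65 tilt [-0.0005  0.0001] j [-0.39  0.08 -0.01  2.1   0.    0.96  1.44] F [-0.   0.9 -3.2]
0.5390238473755363 44.24435728156823
red y rel tcp -39.15736798348348 86.00967892998813
-24 -38.2 -29.7 w 8.5
-16 -22.7 20.9 w 43.7
-8 -24.6 22.6 w 47.2
0 -25.3 24.6 w 49.9
8 -26.2 24.9 w 51.1
16 -29.2 27.1 w 56.3
24 -29.3 27.4 w 56.7
32 -29.6 27.8 w 57.3
go (490, -120, 200, 105) [0.053, -0.799, 0.002] [-0.0, 0.0, 0.004] deg 0.7
```

Emit:
{"op": "drive_tool", "data": {"steps": "0.053 -0.8 0 0 0 0.004 1; 0.053 -0.8 0 0 0 0.004 1; 0.053 -0.8 0 0 0 0.004 1; 0.053 -0.8 0 0 0 0.004 1; 0.053 -0.8 0 0 0 0.004 1; 0.053 -0.8 0 0 0 0.004 1"}}

```text
time: 21.2
eef_pos: [490.9, -119.5, 200.2]
orientation: [-0.13, 0.992, -0.001, -0.0]
contact_force: [0.9, 0.4, -2.5]
grip_width: 0.535
finger_force: 44.2
```

Emit:
{"op": "drive_tool", "data": {"steps": "0.11 -0.42 0.15 0 0 0 1; 0.11 -0.42 0.15 0 0 0 1; 0.11 -0.42 0.15 0 0 0 1; 0.11 -0.42 0.15 0 0 0 1; 0.11 -0.42 0.15 0 0 0 1; 0.11 -0.42 0.15 0 0 0 1"}}

```text
time: 21.8
eef_pos: [492.5, -243.6, 155.3]
orientation: [-0.134, 0.991, 0.0, 0.0]
contact_force: [0.1, 1.5, -2.0]
grip_width: 0.54
finger_force: 44.2
```

Run:
```python
from trayfit import *
st,s,T=shot("w14"); trayfit("w14",["marker_foam"])
go(488,-251.5,100,105,st);go(488,-251.5,46,105,st)
```

```text
w14 t 21.8 tcp [ 492.5 -243.6  155.3] psi 105.35 tilt [0.0003 0.    ] j [ 0.11  0.29  0.28  1.96 -0.1   0.9   2.28] F [ 0.1  1.5 -2. ]
marker_foam [ 448.2 -129.9   14.9] diff [-0.9 -1.3 -0.1] IoU 0.958
go (488, -251.5, 100, 105) [0.021, -0.022, 0.184] [0.0, 0.0, 0.002] deg 0.4
go (488, -251.5, 46, 105) [0.021, -0.022, 0.364] [0.0, 0.0, 0.002] deg 0.4
```

Emit:
{"op": "drive_tool", "data": {"steps": "0.021 -0.022 0.12 0 0 0.002 1; 0.021 -0.022 0.22 0 0 0.002 1; 0.021 -0.022 0.28 0 0 0.002 1; 0.021 -0.022 0.32 0 0 0.002 1; 0.021 -0.022 0.345 0 0 0.002 1; 0.021 -0.022 0.355 0 0 0.002 1; 0.021 -0.022 0.36 0 0 0.002 1; 0.021 -0.022 0.36 0 0 0.002 1"}}

```text
time: 22.65
eef_pos: [488.1, -253.3, 47.8]
orientation: [-0.13, 0.992, -0.0, 0.0]
contact_force: [-1.1, 1.0, -2.6]
grip_width: 0.542
finger_force: 44.2
```

Run:
```python
from trayfit import *
st,s,T=shot("w15"); go(487.7,-251.4,38,105,st)
# cutout yellow vs pliers at rows across the jaw part, in foam coords
th=np.radians(15); d=np.array([np.cos(th),np.sin(th)]); n=np.array([d[1],-d[0]]); f=np.array([482.0,-253.0])
def scan(z,ys,col):
    for y in ys:
        ls=np.arange(-45,45,.5); P=[list(f+y*d+l*n)+[z] for l in ls]; px=np.round(proj(s,T,P)).astype(int)
        ok=(px[:,0]>=0)&(px[:,0]<512)&(px[:,1]>=0)&(px[:,1]<384)
        hs=cv2.cvtColor(s["image"],cv2.COLOR_BGR2HSV); v=[(hs[p[1],p[0]] if o else (0,0,0)) for p,o in zip(px,ok)]
        k=[l for l,h in zip(ls,v) if col(h)]
        print(z,y,(min(k),max(k),len(k)) if k else None)
yel=lambda h:12<h[0]<32 and h[1]>110 and h[2]>60
red=lambda h:(h[0]<8 or h[0]>170) and h[1]>140 and h[2]>60
gray=lambda h:h[1]<60 and h[2]>110
print("yellow"); scan(28,(-90,-80,-70,-60,-50,-40,-30,-10,0),yel)
print("jaw"); scan(st["eef_pos"][2]-17.7+12,(-95,-90,-85,-80,-70,-60,-50,-40),gray)
print("red"); scan(st["eef_pos"][2]-17.7+10,(-6,0,6),red)
```

```text
w15 t 22.65 tcp [ 488.1 -253.3   47.8] psi 104.9 tilt [-0.0002  0.0004] j [ 0.16  0.45  0.24  2.03 -0.17  0.68  2.35] F [-1.1  1.  -2.6]
go (487.7, -251.4, 38, 105) [-0.0, 0.007, 0.033] [-0.0, 0.0, -0.001] deg 0.1
yellow
28 -90 (np.float64(-11.5), np.float64(12.0), 30)
28 -80 (np.float64(-15.0), np.float64(16.0), 34)
28 -70 (np.float64(-16.5), np.float64(18.0), 32)
28 -60 (np.float64(-17.0), np.float64(19.0), 29)
28 -50 (np.float64(-18.0), np.float64(19.5), 24)
28 -40 (np.float64(-19.5), np.float64(21.5), 24)
28 -30 (np.float64(-22.0), np.float64(23.5), 32)
28 -10 (np.float64(-40.0), np.float64(41.0), 123)
28 0 (np.float64(-40.0), np.float64(41.5), 104)
jaw
42.12846808271331 -95 None
42.12846808271331 -90 (np.float64(-2.0), np.float64(6.5), 12)
42.12846808271331 -85 (np.float64(-3.0), np.float64(8.5), 18)
42.12846808271331 -80 (np.float64(-5.0), np.float64(9.5), 24)
42.12846808271331 -70 (np.float64(-8.0), np.float64(12.0), 34)
42.12846808271331 -60 (np.float64(-9.5), np.float64(13.5), 37)
42.12846808271331 -50 (np.float64(-11.0), np.float64(15.0), 53)
42.12846808271331 -40 (np.float64(-10.5), np.float64(15.0), 52)
red
40.12846808271331 -6 (np.float64(-20.0), np.float64(25.0), 56)
40.12846808271331 0 (np.float64(-21.5), np.float64(26.5), 54)
40.12846808271331 6 (np.float64(-22.5), np.float64(28.0), 52)
```

Emit:
{"op": "drive_tool", "data": {"steps": "0 0.006 0 0 0 0 1; 0 0.006 0.01 0 0 0 1; 0 0.006 0.02 0 0 0 1; 0 0.006 0.028 0 0 0 1; 0 0.006 0.032 0 0 0 1; 0 0.006 0.032 0 0 0 1"}}

```text
time: 23.3
eef_pos: [487.5, -251.5, 39.7]
orientation: [-0.129, 0.992, 0.0, 0.001]
contact_force: [-13.8, 6.3, 48.1]
grip_width: 0.545
finger_force: 45.4
```

Emit:
{"op": "drive_tool", "data": {"steps": "0 0 -0.005 0 0 0 1; 0 0 -0.005 0 0 0 1"}}

```text
time: 23.5
eef_pos: [487.4, -251.5, 40.1]
orientation: [-0.13, 0.992, 0.0, 0.0]
contact_force: [-5.5, 2.8, 19.9]
grip_width: 0.546
finger_force: 45.0
```

Run:
```python
from trayfit import *
st,s,T=shot("w16"); C=cloud(s,T); th=np.radians(15); d=np.array([np.cos(th),np.sin(th)]); n=np.array([d[1],-d[0]]); f=np.array([482.0,-253.0])
def z(y,l,zp=33):
    u,v=np.round(proj(s,T,[list(f+y*d+l*n)+[zp]])[0]).astype(int)
    return (int(u),int(v),np.median(C[v-1:v+2,u-1:u+2,2]).round(1)) if 1<=u<511 and 1<=v<383 else (u,v)
print("jaw",[(y,z(y,2)) for y in (-88,-80,-60,-45,-35)])
print("foam",[(y,z(y,-26,28)) for y in (-88,-60,-40)],"floor",[(y,z(y,14,20)) for y in (-60,-50)])
print("handles",[(y,l,z(y,l)) for y in (-5,5,15) for l in (-20,22)])
```

```text
w16 t 23.5 tcp [ 487.4 -251.5   40.1] psi 104.89 tilt [0.0001 0.0004] j [ 0.17  0.46  0.24  2.04 -0.17  0.66  2.35] F [-5.5  2.8 19.9]
jaw [(-88, (251, 73, np.float64(36.0))), (-80, (251, 89, np.float64(36.3))), (-60, (251, 125, np.float64(24.8))), (-45, (251, 152, np.float64(36.4))), (-35, (251, 168, np.float64(37.6)))]
foam [(-88, (301, 74, np.float64(32.1))), (-60, (299, 125, np.float64(32.6))), (-40, (298, 159, np.float64(32.8)))] floor [(-60, (232, 124, np.float64(24.1))), (-50, (232, 140, np.float64(35.6)))]
handles [(-5, -20, (287, 216, np.float64(36.8))), (-5, 22, (219, 216, np.float64(35.7))), (5, -20, (287, 231, np.float64(37.7))), (5, 22, (220, 231, np.float64(37.7))), (15, -20, (286, 246, np.float64(38.0))), (15, 22, (220, 246, np.float64(37.5)))]
```

Heights show the pliers' top level at seated height with the jaws inside the cutout, so I'll release.

Emit:
{"op": "drive_tool", "data": {"steps": "0 0 -0.001 0 0 0 -0.23; 0 0 -0.001 0 0 0 -0.23; 0 0 -0.001 0 0 0 -0.23; 0 0 -0.04 0 0 0 -0.23; 0 0 -0.15 0 0 0 -0.23; 0 0 -0.3 0 0 0 -0.23; 0 0 -0.5 0 0 0 -0.23; 0 0 -0.5 0 0 0 0.2"}}

```text
time: 24.35
eef_pos: [489.1, -252.7, 195.1]
orientation: [-0.129, 0.992, -0.002, 0.003]
contact_force: [-0.5, -0.2, -0.1]
grip_width: 0.562
finger_force: 0.0
```

Run:
```python
from m import *
st,s,T=shot("w17"); C=cloud(s,T); th=np.radians(15); d=np.array([np.cos(th),np.sin(th)]); n=np.array([d[1],-d[0]]); f=np.array([482.0,-253.0])
o=ortho(s,T,30,300,610,-390,-100,.5); cv2.imwrite("pics/w17o.png",o)
def z(y,l,zp=33):
    u,v=np.round(proj(s,T,[list(f+y*d+l*n)+[zp]])[0]).astype(int)
    return np.median(C[v-1:v+2,u-1:u+2,2]).round(1) if 1<=u<511 and 1<=v<383 else None
print("jaw",[(y,z(y,1)) for y in (-80,-45,-35)],"foam",[(y,z(y,-26,28)) for y in (-88,-60,-40)])
h=cv2.cvtColor(ortho(s,T,32,300,610,-390,-100,.5),cv2.COLOR_BGR2HSV); m=((h[...,0]<8)|(h[...,0]>170))&(h[...,1]>150)&(h[...,2]>60)
r,c=np.nonzero(m); W=np.c_[610-r*.5,-100-c*.5]-f; y=W@d; l=W@n; k=(np.abs(l)<38)&(np.abs(y)<110); y,l=y[k],l[k]; print("red y",y.min(),y.max())
for a in range(-6,95,12):
    q=np.abs(y-a)<2
    if q.any(): print(a,l[q].min().round(1),l[q].max().round(1))
go(335,-300,150,-1,st); go(380,-290,200,50,st)
```

```text
w17 t 24.35 tcp [ 489.1 -252.7  195.1] psi 104.86 tilt [-0.0015  0.0034] j [ 0.11  0.25  0.3   1.93 -0.09  0.97  2.28] F [-0.5 -0.2 -0.1]
jaw [(-80, np.float64(25.5)), (-45, np.float64(36.3)), (-35, np.float64(37.4))] foam [(-88, np.float64(32.2)), (-60, np.float64(32.4)), (-40, np.float64(32.5))]
red y -11.136020559396592 95.24771942065475
-6 -21.6 23.0
6 -24.9 25.8
18 -26.5 27.9
30 -27.4 29.2
42 -27.7 29.6
54 -27.2 29.1
66 -26.2 28.1
78 -24.4 26.6
90 -21.9 23.8
go (335, -300, 150, -1) [0.538, -0.02, 0.147] [0.001, 0.003, 0.588] deg 105.9
go (380, -290, 200, 50) [0.383, -0.027, -0.019] [-0.0, 0.002, 0.305] deg 54.9
```

Emit:
{"op": "drive_tool", "data": {"steps": "0.06 0 -0.02 0 0 0.045 0.1; 0.12 0 -0.02 0 0 0.09 0.1; 0.18 0 -0.02 0 0 0.135 0.1; 0.24 0 0 0 0 0.18 0.1; 0.3 0 0 0 0 0.225 0.1; 0.36 0 0 0 0 0.27 0.1; 0.42 0 0 0 0 0.315 0.1; 0.48 0 0 0 0 0.36 0.1"}}

```text
time: 25.2
eef_pos: [346.8, -288.4, 188.4]
orientation: [0.425, 0.905, -0.0, -0.001]
contact_force: [-0.1, -0.9, -0.4]
grip_width: 0.446
finger_force: 0.0
```

Run:
```python
from m import *
from workcell import readout
st=readout.sense(); print(st["eef_pos"].round(1),psi(st),st["joint_pos"].round(2)); go(315.7,-305.5,150,-0.7,st)
```

```text
[ 346.8 -288.4  188.4] 39.75780863907886 [ 0.08  0.08  0.51  2.14 -0.05  0.93  1.3 ]
go (315.7, -305.5, 150, -0.7) [0.022, -0.116, 0.128] [-0.0, -0.0, 0.225] deg 40.5
```

Emit:
{"op": "drive_tool", "data": {"steps": "0.01 -0.04 0.04 0 0 0.045 0.1; 0.022 -0.08 0.1 0 0 0.09 0.1; 0.022 -0.116 0.17 0 0 0.135 0.1; 0.022 -0.116 0.2 0 0 0.18 0.1; 0.022 -0.116 0.2 0 0 0.225 0.1; 0.022 -0.116 0.2 0 0 0.225 0.1; 0.022 -0.116 0.2 0 0 0.225 0.1"}}

```text
time: 25.9
eef_pos: [317.0, -305.7, 128.9]
orientation: [0.708, 0.706, -0.0, -0.0]
contact_force: [0.3, -0.1, 0.2]
grip_width: 0.451
finger_force: 0.0
```

Run:
```python
from m import *
st,s,T=shot("w18"); 
o1=ortho(s,T,8,250,380,-400,-200,.5); h=cv2.cvtColor(o1,cv2.COLOR_BGR2HSV); cv2.imwrite("pics/w18o.png",o1)
white=(h[...,1]<70)&(h[...,2]>140); red=((h[...,0]<8)|(h[...,0]>170))&(h[...,1]>150)&(h[...,2]>80)
for nme,m in (("white",white),("red",red)):
    n,l,stt,ce=cv2.connectedComponentsWithStats(m.astype(np.uint8))
    for i in range(1,n):
        if stt[i,4]>300:
            r,c=np.nonzero(l==i); (cx,cy),(w,hh),an=cv2.minAreaRect(np.c_[c,r].astype(np.float32))
            print(nme,stt[i,4],"xy",round(380-cy*.5,1),round(-200-cx*.5,1),"size",round(w*.5,1),round(hh*.5,1),"ang",round(an,1))
go(315.7,-305.5,17,-0.7,st)
```

```text
w18 t 25.9 tcp [ 317.  -305.7  128.9] psi -0.14 tilt [-0.0002 -0.0002] j [ 0.08  0.17  0.6   2.23 -0.14  0.78  0.77] F [ 0.3 -0.1  0.2]
white 366 xy 373.1 -206.7 size 15.5 6.5 ang 74.1
white 45527 xy 325.6 -294.0 size 86.1 220.8 ang 73.7
white 788 xy 343.3 -219.8 size 12.0 42.8 ang 57.9
red 2412 xy 317.8 -260.8 size 14.5 45.5 ang 90.0
red 17714 xy 265.8 -303.6 size 36.1 207.9 ang 74.6
go (315.7, -305.5, 17, -0.7) [0.001, -0.004, 0.373] [-0.0, -0.0, 0.003] deg 0.6
```

Emit:
{"op": "drive_tool", "data": {"steps": "0 0 0.14 0 0 0.001 0.1; 0 0 0.26 0 0 0.001 0.1; 0 0 0.34 0 0 0.001 0.1; 0 0 0.37 0 0 0.001 0.1; 0 0 0.373 0 0 0.001 0.1; 0 0 0.373 0 0 0.001 0.5; 0 0 0.373 0 0 0.001 1; 0 0 0.373 0 0 0.001 1", "squeeze": 20}}

```text
time: 26.75
eef_pos: [317.9, -306.1, 18.3]
orientation: [0.711, 0.704, 0.0, 0.001]
contact_force: [-0.7, 0.6, -0.7]
grip_width: 0.231
finger_force: 0.0
```

Emit:
{"op": "drive_tool", "data": {"steps": "0 0 0 0 0 0 1; 0 0 0 0 0 0 1; 0 0 0 0 0 0 1; 0 0 0 0 0 0 1"}}

```text
time: 27.15
eef_pos: [317.8, -306.1, 17.9]
orientation: [0.711, 0.704, 0.0, 0.001]
contact_force: [-0.0, 2.1, 12.3]
grip_width: 0.16
finger_force: 20.0
```

Run:
```python
from m import *
from workcell import readout
st=readout.sense(); print(st["eef_pos"].round(1),psi(st),st["grip_width"]*94,st["finger_force"],st["contact_force"].round(1))
go(448.7,-129,150,-75,st)
```

```text
[ 317.8 -306.1   17.9] -0.5668925441878853 15.023324640517535 19.975402490235865 [-0.   2.1 12.3]
go (448.7, -129, 150, -75) [0.594, 0.431, -0.44] [0.0, -0.0, 0.414] deg 74.4
```

Emit:
{"op": "drive_tool", "data": {"steps": "0 0 -0.08 0 0 0 1; 0 0 -0.2 0 0 0 1; 0.08 0.05 -0.35 0 0 0.045 1; 0.18 0.13 -0.44 0 0 0.09 1; 0.28 0.2 -0.44 0 0 0.135 1; 0.38 0.28 -0.44 0 0 0.18 1; 0.48 0.35 -0.44 0 0 0.225 1; 0.594 0.431 -0.44 0 0 0.27 1"}}

```text
time: 27.95
eef_pos: [443.4, -136.1, 150.0]
orientation: [0.911, 0.413, 0.001, 0.0]
contact_force: [0.6, -0.1, -1.4]
grip_width: 0.158
finger_force: 20.0
```

Run:
```python
from m import *
from workcell import readout
st=readout.sense(); print(st["eef_pos"].round(1),psi(st),st["grip_width"]*94,st["finger_force"],st["contact_force"].round(1))
go(448.7,-129,120,-75,st)
```

```text
[ 443.4 -136.1  150. ] -41.22176162697596 14.835549813963222 19.992655033186395 [ 0.6 -0.1 -1.4]
go (448.7, -129, 120, -75) [0.029, -0.002, 0.1] [0.0, -0.0, 0.188] deg 33.8
```

Emit:
{"op": "drive_tool", "data": {"steps": "0.015 0 0.02 0 0 0.045 1; 0.025 0 0.05 0 0 0.09 1; 0.029 -0.002 0.08 0 0 0.135 1; 0.029 -0.002 0.1 0 0 0.18 1; 0.029 -0.002 0.1 0 0 0.188 1; 0.029 -0.002 0.1 0 0 0.188 1; 0.029 -0.002 0.1 0 0 0.188 1"}}

```text
time: 28.65
eef_pos: [448.0, -130.5, 119.6]
orientation: [0.991, 0.134, 0.0, -0.0]
contact_force: [-0.2, 0.0, -0.5]
grip_width: 0.157
finger_force: 20.0
```

```bash
cat > mk.py <<'E'
from m import *
def mk(st,s,T,zu,f=np.array([448.7,-129.0])):
    """marker in marker-foam coords (heading 15), pen axis at height zu+8"""
    th=np.radians(15); d=np.array([np.cos(th),np.sin(th)]); n=np.array([d[1],-d[0]]); hs=cv2.cvtColor(s["image"],cv2.COLOR_BGR2HSV)
    def scan(z,a,b,col,ls=np.arange(-30,30,.5)):
        for y in np.arange(a,b,8):
            px=np.round(proj(s,T,[list(f+y*d+l*n)+[z] for l in ls])).astype(int); k=[]
            for l,p in zip(ls,px):
                if 0<=p[0]<512 and 0<=p[1]<384 and col(hs[p[1],p[0]]): k.append(l)
            if k: print(int(y),min(k),max(k),len(k),end=" | ")
        print()
    print("yellow"); scan(28,-76,80,lambda h:12<h[0]<32 and h[1]>110 and h[2]>60)
    print("red"); scan(zu+8,-76,80,lambda h:(h[0]<8 or h[0]>170) and h[1]>150 and h[2]>60,np.arange(-20,20,.5))
    print("white"); scan(zu+8,-76,80,lambda h:h[1]<50 and h[2]>130,np.arange(-20,20,.5))
    for nme,col,z in (("red",lambda h:(h[0]<8 or h[0]>170) and h[1]>150 and h[2]>60,zu+8),("white",lambda h:h[1]<50 and h[2]>130,zu+8),("yel",lambda h:12<h[0]<32 and h[1]>110 and h[2]>60,28)):
        ys=np.arange(-95,95,.5); k=[]
        for l in (-1,0,1) if nme!="yel" else (-8,8):
            px=np.round(proj(s,T,[list(f+y*d+l*n)+[z] for y in ys])).astype(int)
            k+= [y for y,p in zip(ys,px) if 0<=p[0]<512 and 0<=p[1]<384 and col(hs[p[1],p[0]])]
        print(nme,"along",(min(k),max(k)) if k else None)
E
python3 - <<'E'
from mk import *
st,s,T=shot("w19"); mk(st,s,T,st["eef_pos"][2]-17.9); go(448.7,-129,45,-75,st)
E
```

```text
w19 t 28.65 tcp [ 448.  -130.5  119.6] psi -74.54 tilt [ 0.0003 -0.    ] j [-0.48  0.26  0.73  2.19 -0.24  0.78 -0.9 ] F [-0.2  0.  -0.5]
yellow
-68 -10.5 -9.0 4 | -20 -20.0 19.5 37 | -12 -25.5 25.5 62 | -4 -25.0 25.5 59 | 4 -26.0 26.0 59 | 12 -25.5 25.0 56 | 20 -20.5 20.5 41 | 28 -12.5 -9.5 7 | 36 -12.5 -9.5 7 | 44 -12.0 13.0 11 | 52 -12.0 13.0 14 | 60 -12.0 12.5 15 | 68 -12.0 12.5 50 | 
red
20 1.5 2.5 3 | 28 -5.5 8.5 29 | 36 -5.5 8.5 29 | 44 -5.5 8.5 29 | 52 -5.0 7.5 26 | 60 -5.0 6.5 24 | 
white
-44 -5.5 9.5 31 | -36 -17.5 19.5 40 | -28 -17.0 18.5 40 | -20 -20.0 19.5 52 | -12 -20.0 19.5 53 | -4 -18.0 19.5 47 | 4 -16.5 19.5 51 | 12 -5.0 8.0 27 | 20 -5.0 8.0 6 | 
red along (np.float64(20.5), np.float64(67.5))
white along (np.float64(-51.0), np.float64(19.0))
yel along (np.float64(62.5), np.float64(72.5))
go (448.7, -129, 45, -75) [0.004, -0.004, 0.249] [0.0, -0.0, 0.003] deg 0.5
```

Emit:
{"op": "drive_tool", "data": {"steps": "0.002 -0.005 0.12 0 0 0.003 1; 0.002 -0.005 0.2 0 0 0.003 1; 0.002 -0.005 0.235 0 0 0.003 1; 0.002 -0.005 0.245 0 0 0.003 1; 0.002 -0.005 0.245 0 0 0.003 1; 0.002 -0.005 0.245 0 0 0.003 1"}}

```text
time: 29.3
eef_pos: [448.6, -129.1, 46.7]
orientation: [0.992, 0.128, 0.001, 0.0]
contact_force: [0.7, 0.0, 0.2]
grip_width: 0.157
finger_force: 20.0
```

Run:
```python
from mk import *
st,s,T=shot("w20"); mk(st,s,T,st["eef_pos"][2]-17.9); go(447.8,-129.2,39,-75,st)
```

```text
w20 t 29.3 tcp [ 448.6 -129.1   46.7] psi -75.27 tilt [0.0007 0.0001] j [-0.38  0.4   0.63  2.23 -0.4   0.62 -0.77] F [0.7 0.  0.2]
yellow
-76 -27.0 27.5 15 | -68 -26.5 26.5 13 | -60 -25.5 26.0 14 | -52 -24.5 25.5 33 | -44 -10.5 11.0 12 | -36 -9.5 10.0 8 | -28 -8.5 9.5 4 | -4 -25.0 24.5 6 | 4 -25.0 25.0 42 | 12 -25.0 25.0 70 | 20 -20.0 19.5 47 | 28 -12.0 12.5 17 | 36 -12.5 12.5 18 | 44 -12.5 12.0 20 | 52 -12.0 12.0 21 | 60 -12.0 12.5 22 | 68 -12.5 12.5 28 | 
red
28 -7.0 8.0 31 | 36 -6.5 7.5 29 | 44 -6.5 7.5 29 | 52 -6.0 7.0 27 | 60 -5.5 7.0 26 | 68 -5.0 5.5 22 | 
white
-44 -6.5 8.0 30 | -36 -19.0 19.5 49 | -28 -19.0 19.5 54 | -20 -20.0 19.5 58 | -12 -20.0 19.5 63 | -4 -20.0 19.5 66 | 4 -19.5 19.5 70 | 12 -7.0 7.0 29 | 20 -6.5 7.5 25 | 
red along (np.float64(21.5), np.float64(68.5))
white along (np.float64(-51.0), np.float64(20.0))
yel along (np.float64(-56.0), np.float64(72.5))
go (447.8, -129.2, 39, -75) [-0.003, -0.0, 0.026] [0.0, -0.0, -0.002] deg 0.3
```

Emit:
{"op": "drive_tool", "data": {"steps": "-0.002 0 0.012 0 0 -0.001 1; -0.002 0 0.022 0 0 -0.001 1; -0.002 0 0.026 0 0 -0.001 1; -0.002 0 0.026 0 0 -0.001 1"}}

```text
time: 29.75
eef_pos: [447.9, -128.9, 38.3]
orientation: [0.992, 0.13, 0.001, -0.0]
contact_force: [-1.0, 2.6, 11.0]
grip_width: 0.157
finger_force: 20.0
```

Emit:
{"op": "drive_tool", "data": {"steps": "0 0 0 0 0 0 0.55; 0 0 0 0 0 0 0.55; 0 0 0 0 0 0 0.55; 0 0 -0.02 0 0 0 0.55; 0 0 -0.08 0 0 0 0.55; 0 0 -0.2 0 0 0 0.55; 0 0 -0.36 0 0 0 0.55; 0 0 -0.52 0 0 0 0.55"}}

```text
time: 30.55
eef_pos: [446.5, -129.8, 195.5]
orientation: [0.992, 0.129, -0.001, 0.0]
contact_force: [0.8, 1.6, 1.2]
grip_width: 0.223
finger_force: 0.0
```

Emit:
{"op": "drive_tool", "data": {"steps": "-0.2 0.2 -0.16 0 0 0 0; -0.4 0.4 -0.3 0 0 0 0; -0.4 0.4 -0.3 0 0 0 0; -0.4 0.4 -0.3 0 0 0 0; -0.4 0.4 -0.3 0 0 0 0"}}

```text
time: 31.05
eef_pos: [360.4, -280.3, 286.3]
orientation: [0.992, 0.126, 0.002, 0.0]
contact_force: [0.9, 1.8, 0.1]
grip_width: 0.497
finger_force: 0.0
```

Run:
```python
from h import *
from workcell import imaging,readout
st,s,T=shot("w21"); s2=imaging.snapshot("top"); T2=c2w(s2)
a=ortho(s,T,30,300,620,-350,10,.9); b=ortho(s2,T2,30,300,620,-350,10,.9)
cv2.imwrite("pics/fin.png",np.hstack([a,b]))
C=cloud(s,T)
for n,(x,y),th,pts,fl in [("red",(463.2,-183),15,[(50,0),(95,0),(-60,0)],22),("black",(434.5,-74.8),-165,[(40,0),(80,0),(-60,0)],22),("pliers",(482,-253),15,[(-45,0),(40,26),(40,-26),(85,22)],20),("marker",(448.7,-129),15,[(-55,0),(0,0),(55,0)],20)]:
    a=np.radians(th); d=np.array([np.cos(a),np.sin(a)]); nn=np.array([d[1],-d[0]]); out=[]
    for py,pl in pts:
        q=np.r_[np.array([x,y])+py*d+pl*nn,40]; u,v=np.round(proj(s,T,[q])[0]).astype(int)
        out.append(C[v-1:v+2,u-1:u+2,2].max().round(1) if 1<=u<511 and 1<=v<383 else None)
    print(n,out)
```

```text
w21 t 31.05 tcp [ 360.4 -280.3  286.3] psi -75.48 tilt [0.0022 0.0001] j [-0.46 -0.09  0.96  2.02  0.08  1.17 -0.86] F [0.9 1.8 0.1]
red [np.float64(54.2), None, np.float64(36.4)]
black [np.float64(54.7), np.float64(54.9), np.float64(27.3)]
pliers [np.float64(38.8), np.float64(38.4), np.float64(37.0), None]
marker [np.float64(40.6), np.float64(40.5), np.float64(39.9)]
```

View pics/fin.png

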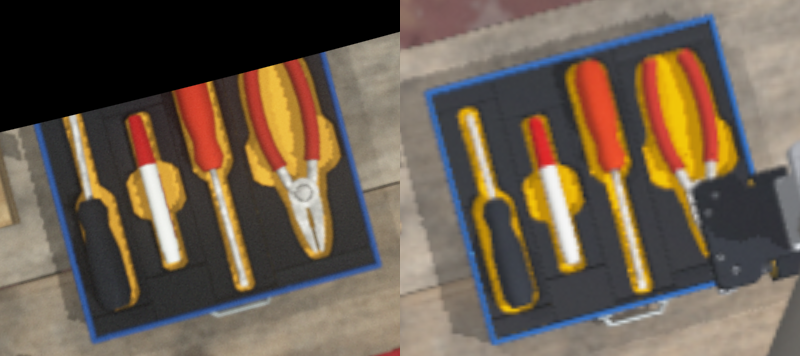

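In the final view all four tools lie flat in their own cutouts with handles at the handle ends. Heights match the seated values once the camera's 4 mm offset is removed.

```bash
python3 -c "
from workcell import job
print(job.finish_job())"
```

```text
the job is handed in; nothing more can be done
None
```

All four tools are seated in their own foam cutouts (red screwdriver, black screwdriver, pliers, then marker), and the job was handed in at about 31 s; the judge returned no verdict, and wrist force readings briefly reached 27 N seating the black screwdriver and 48 N seating the pliers.

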